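Change the worn bearing on a stub axle

ROBOT

A 6-joint arm with a two-finger parallel gripper is mounted at the origin on a cart in front of the work surface, level with it; the furniture and walls round the work are solid. World frame = base frame: x ahead of the robot, y to its left, z up, the work surface at z = 0. Lengths are in m, angles in rad, forces in N, time in s.
With the tool pointing down it reaches from about 0.3 to 0.85 m from the base axis. Payload 5.4 kg.
Tool frame: the origin (TCP) lies midway between the tips of the shut fingers; the grasp point (between the pads) lies r.tcp_to_grasp behind it (r.tcp_to_grasp is the distance from the TCP to the grasp point, in m); z points along the fingers, x is the direction in which the jaws open and shut, and the axes are right-handed (so a half turn about z gives the same grasp; the last joint's range is limited). The gripper opens to 85 mm and grips with 20 to 120 N. Pads are 22 mm wide; open, the fingers measure 114 mm over their backs; the gripper's body (76 mm by 85 mm) begins 54 mm behind the grasp point. The pads swing forward as they close: fully open they stand 13 mm farther back than shut.
Start: joints at [-0.21, 0.158, 1.597, -0, 1.386, -0.21], TCP at [0.575, -0, 0.231] pointing down, gripper open.
Joint ranges: [-2.91, 2.91], [-0.94, 2.29], [0.18, 2.7], [-1.29, 4.43], [0.17, 2.64], [-3, 3]. Speed limits (rad/s): [2.57, 2.57, 3.14, 3.14, 3.14, 3.14].

INTERFACE

Orientations are given as a unit quaternion [w, x, y, z].
In Python, from station import r gives the robot as it stands.
- The arm moves only by the shell command python3 -m handwheel 'ROWS' [FORCE]. ROWS is JSON, a list of rows, each an object with "xyz": the shift along the tool's x, y, z in m, a list of three; "rot": the turn, a rotation vector about the tool's x, y, z in rad, a list of three; "gripper": the closure in counts, from 0 (fully open) to 255 (shut). In form: [{"xyz": [x, y, z], "rot": [rx, ry, rz], "gripper": gripper}, ...]. A call has 1 to 20 rows; each row shifts and turns the commanded pose from where the row before left it, along the tool's axes as they then stand; what a row does not reach is not made up. A row lasts 1/10 s, in which the tool goes at most 50 mm and 8.59 degrees, less where a joint would pass 70% of its speed; a pose out of reach is approached as far as the arm can. A call is refused whole if a number of a shift passes 0.05 or a number of a turn 0.15, either way. A call with a gripper value outside its range is refused whole. The fingers move at their own pace and stop on an object; FORCE is the grip in N (left out, the last holds). Time passes only in rows, so rows that do not move let the fingers close. It gives the time, the measured TCP pose, the force and the opening at its end, in the units of the state.
- r.sense(): the state, without advancing time (a new reading comes with each control period).
- r.grab_frame(name): name is "scene" or "side" or "wrist"; returns a dict with "img" (420x560x3 uint8, red, green, blue), "fx", "fy", "cx", "cy" (pixels), "extrinsics" (4x4, takes a point from camera to world coordinates). Camera axes: x right, y down, z forward; pixel columns grow to the right and rows downward; lengths in m; the calibration is good to about 2 mm. A picture is of the moment at which its call begins. There is no depth.
- r.job_done(): hands the job in, once; it reports no verdict.
The state is a dict: "time": time; "joints": joint angles; "joint_velocities": joint speeds; "effort": joint torques, N m; "ee_pos": TCP position; "tcp_rot": TCP orientation; "force": force on the tool from outside, world axes, zero at the start; "ft_torque": the same for the moment, N m; "finger_gap": opening from 0.0 (shut) to 1.0 (fully open).
Only numpy, scipy, OpenCV 4.12 (cv2) and the standard library are available. Lean on these libraries where they do the work, as an engineer would, in place of code of your own. Each camera call takes 0.05 s, during which the arm holds its last target.

TASK

Change the worn bearing on the stub axle. Take off the black collar and the brass spacer and lay both in the steel parts tray, lift off the rusty bearing and put it in the red scrap bin, then slide the new blue-sealed bearing, the spacer and the collar back on the axle in that order, each pushed fully down and left there. Do not knock over the big bolt that stands behind the axle.

Things in the scene. Friction and masses are not known exactly. Their poses are not given: they have to be found in the camera images.
- axle: Stub axle, fixed on the dark 6 mm bench mat, upright on a grey round flange 100 mm across, 10 mm thick, with 5 mm bolt heads. Origin: centre of its underside, on the axis; z up. Steel shoulder 34 mm across, top at z = 26 mm, where the bearing rests. Above it the journal, 22 mm across to z = 62 mm, then tapering to 12 mm across at its end, z = 69 mm. Starts with worn bearing, spacer and collar on it, from below.
- axle_seat (a point): Centre of the axle's shoulder, on the axis, 26 mm above the axle's origin. Undersides of the seated parts above this point: bearing 0, spacer 15 mm, collar 27 mm, at the start and when done. All are loose slide fits with 2 mm clearance all round.
- worn_bearing: Worn ball bearing, loose: rust-brown rings with a dark brown seal. Ring 56 mm outside, 26 mm bore, 15 mm high. Origin at the centre of its underside, z along its axis. Starts lowest on the axle, under the spacer; its outer edge shows from above.
- new_bearing: New ball bearing, loose: bright steel rings with a blue seal, of the same size as the worn one (56 mm outside, 26 mm bore, 15 mm high; both sides alike). Origin at the centre of its underside, z along its axis. Starts lying flat by itself on the dark bench mat, whose top is 6 mm above the bench.
- spacer: Brass spacer ring, loose: 42 mm outside, 26 mm bore, 12 mm high, both sides alike. Origin at the centre of its underside, z along its axis. Starts on the axle between worn bearing and collar.
- collar: Black shaft collar (its clamp screw is already slack, it slides freely), loose: 34 mm outside, 26 mm bore, 12 mm high, with a thin bright slit. Both sides alike. Origin at the centre of its underside, z along its axis. Starts on top of the stack on the axle.
- parts_tray: Shallow silver steel tray, fixed on the mat: 180 mm along its x, 120 mm along its y, walls 20 mm high and 3 mm thick, flat empty floor 3 mm above the origin. Origin at the centre of its underside. Room for collar and spacer side by side along its x, for instance 42 mm either side of the centre.
- scrap_bin: Red plastic open bin, fixed on the mat, empty: 130 mm along its x, 120 mm along its y, walls 40 mm high and 4 mm thick, floor 4 mm above the origin. Origin at the centre of its underside.
- hex_bolt: Large steel bolt, loose, standing on its head on the mat, 80 to 100 mm behind the axle: 27 mm across the head, 70 mm high. Origin at the centre of its underside. Not part of the job; it must stay standing.

How it is judged:
On the way, in this order (a step that is already met when the one before it is completed fails the run):
1. the collar and the spacer both lie in the parts tray, let go, with the worn bearing still on the axle (x of collar in the frame of parts_tray between -0.085 and 0.085 m and y of collar in the frame of parts_tray between -0.055 and 0.055 m and z of collar in the frame of parts_tray between -0.005 and 0.02 m and x of spacer in the frame of parts_tray between -0.085 and 0.085 m and y of spacer in the frame of parts_tray between -0.055 and 0.055 m and z of spacer in the frame of parts_tray between -0.005 and 0.02 m and contact force between each of collar, spacer and the fingers below 0.2 N and linear speed of each of collar, spacer below 0.02 m/s and horizontal distance between worn_bearing and axle below 0.005 m and z of worn_bearing in the frame of axle between 0.02 and 0.032 m), for 0.2 s.
2. the worn bearing lies in the scrap bin, let go (x of worn_bearing in the frame of scrap_bin between -0.055 and 0.055 m and y of worn_bearing in the frame of scrap_bin between -0.05 and 0.05 m and z of worn_bearing in the frame of scrap_bin between -0.005 and 0.03 m and contact force between worn_bearing and the fingers below 0.2 N), for 0.2 s.
3. the new bearing sits on the axle's shoulder, let go (horizontal distance between new_bearing and axle below 0.005 m and z of new_bearing in the frame of axle between 0.0235 and 0.0285 m and contact force between new_bearing and the fingers below 0.2 N), for 0.2 s.
4. the spacer sits on the new bearing, let go (horizontal distance between each of new_bearing, spacer and axle below 0.005 m and z of new_bearing in the frame of axle between 0.0235 and 0.0285 m and z of spacer in the frame of axle between 0.0385 and 0.0435 m and contact force between spacer and the fingers below 0.2 N), for 0.2 s.
At the end, for the whole second after the job is handed in: New bearing, spacer and collar sit on the axle in that order, undersides within 2.5 mm of 26, 41 and 53 mm above its foot and within 5 mm of its axis; the worn bearing lies on the floor of the scrap bin; all are released and at rest; the bolt still stands (all of step 2 and all of step 4 and horizontal distance between collar and axle below 0.005 m and z of collar in the frame of axle between 0.0505 and 0.0555 m and contact force between each of new_bearing, collar and the fingers below 0.2 N and linear speed of each of new_bearing, worn_bearing, collar, spacer below 0.02 m/s and angle between hex_bolt's own z axis and vertical below 0.3 rad); the robot touches nothing.
It fails at once if the standing bolt is knocked over (angle between hex_bolt's own z axis and vertical above 0.6 rad).
It also fails if it takes over 128 s, if anything falls off the work surface, if the arm or the gripper's body presses on something with over 40 N, if the wrist force passes 120 N, or if a joint passes its speed limit or range.

## Working session

There is one attempt and no reset: what is moved stays moved. The work goes in short steps, Python scripts to look and compute and a shell command to move; the robot and the scene stay as the last step left them, time stands still between calls to the robot, and variables do not carry over. Pictures are saved under pics/ and viewed, and the job is handed in when it is done.

```bash
ls; mkdir -p pics
python3 - <<'E'
from station import r
import cv2,numpy as np
print(r.sense(), r.tcp_to_grasp)
for n in ["scene","side","wrist"]:
    f=r.grab_frame(n); cv2.imwrite(f"pics/{n}0.png",f["img"][:,:,::-1]); print(n,f["fx"],f["fy"],f["cx"],f["cy"]);print(np.round(f["extrinsics"],4))
E
```

```text
pics
{'time': 0.0, 'joints': array([-2.10099372e-01,  1.59051194e-01,  1.59825153e+00,  3.45526800e-05,
        1.38616852e+00, -2.10129769e-01]), 'joint_velocities': array([-0.00219126,  0.00127884, -0.00080509, -0.00227386, -0.00031001,
        0.00043712]), 'effort': array([ 1.96016467e-04, -3.96006632e+01, -3.31426942e+01, -2.07608541e-04,
        8.36965773e-03, -3.09808388e-05]), 'ee_pos': array([5.74403800e-01, 1.16961582e-04, 2.30306015e-01]), 'tcp_rot': array([-2.12517102e-04,  9.99999559e-01,  1.20113124e-05, -9.15096592e-04]), 'force': array([-0.35718845, -0.51997822,  0.08204685]), 'ft_torque': array([ 0.00238048,  0.01975099, -0.007127  ]), 'finger_gap': 0.9969687225976237} 0.0187
scene 448.8161822489567 448.8161822489567 283.2874464314315 207.01873844531082
[[-0.8959 -0.1984  0.3975  0.097 ]
 [-0.4439  0.3596 -0.8208  1.0952]
 [ 0.0199 -0.9117 -0.4103  0.5435]
 [ 0.      0.      0.      1.    ]]
side 469.0728262254181 469.0728262254181 287.1310310472291 205.27410660876103
[[-0.8179 -0.2579  0.5143  0.089 ]
 [-0.5753  0.3571 -0.7358  0.8181]
 [ 0.0061 -0.8977 -0.4405  0.4569]
 [ 0.      0.      0.      1.    ]]
wrist 299.5467977326665 299.5467977326665 276.85268615690234 208.53648653563266
[[ 1.000e+00 -3.000e-04 -1.600e-03  5.741e-01]
 [-7.000e-04 -9.615e-01 -2.747e-01  7.100e-02]
 [-1.400e-03  2.747e-01 -9.615e-01  3.729e-01]
 [ 0.000e+00  0.000e+00  0.000e+00  1.000e+00]]
```

View pics/scene0.png

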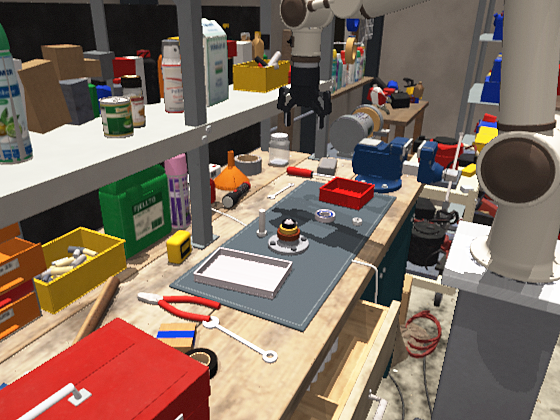

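View pics/side0.png

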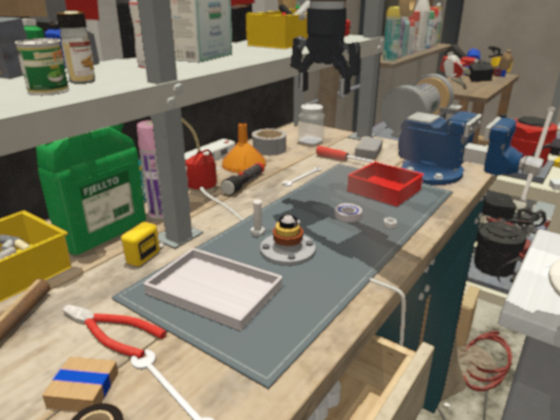

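View pics/wrist0.png

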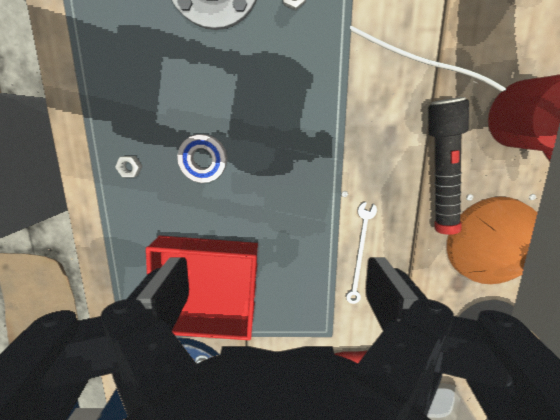

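```bash
cat > h.py <<'E'
from station import r
import cv2,numpy as np
def snap(n,tag,scale=None,crop=None):
    f=r.grab_frame(n); im=f["img"][:,:,::-1].copy(); np.savez(f"pics/{tag}.npz",**f); 
    if crop: im=im[crop[1]:crop[3],crop[0]:crop[2]]
    if scale: im=cv2.resize(im,None,fx=scale,fy=scale,interpolation=cv2.INTER_CUBIC)
    cv2.imwrite(f"pics/{tag}.png",im); return f
def load(tag): return dict(np.load(f"pics/{tag}.npz"))
def ray(f,u,v):
    E=f["extrinsics"]; d=E[:3,:3]@np.array([(u-f["cx"])/f["fx"],(v-f["cy"])/f["fy"],1.]); return E[:3,3],d/np.linalg.norm(d)
def plane(f,u,v,z):
    o,d=ray(f,u,v); return o+d*(z-o[2])/d[2]
def tri(*obs):
    A=np.zeros((3,3));b=np.zeros(3);R=[ray(*o) for o in obs]
    for o,d in R: P=np.eye(3)-np.outer(d,d);A+=P;b+=P@o
    p=np.linalg.solve(A,b); return p,[np.linalg.norm((np.eye(3)-np.outer(d,d))@(p-o)) for o,d in R]
def proj(f,p):
    E=f["extrinsics"]; q=E[:3,:3].T@(np.asarray(p)-E[:3,3]); return np.array([f["fx"]*q[0]/q[2]+f["cx"],f["fy"]*q[1]/q[2]+f["cy"]])
E
python3 - <<'E'
from h import *
s=snap("scene","s1");d=snap("side","d1",3,(220,160,420,340));w=snap("wrist","w1")
for n,(u,v),z in [("bearing",(201,158),.021),("axle flange",(213,-5),.016),("bolt",(293,0),.07),("bin c",(203,290),.046),("shelf corner",(560,130),.2)]:
    print(n,plane(w,u,v,z))
print(plane(d,287,222,.075),plane(d,257,203,.076), plane(d,348,212,.021))
print(tri((s,326,214),(d,348,212),(w,201,158)))
E
```

```text
bearing [0.48544499 0.03165348 0.021     ]
axle flange [0.50827819 0.19776666 0.016     ]
bolt [0.58828526 0.17474411 0.07      ]
bin c [ 0.48285733 -0.12695822  0.046     ]
shelf corner [0.73250387 0.0670419  0.2       ]
[0.49748048 0.23375728 0.075     ] [0.58474341 0.20674913 0.076     ] [0.47861376 0.04236907 0.021     ]
(array([0.48316613, 0.03077608, 0.01652714]), [np.float64(0.0028751822086054302), np.float64(0.001936619695977131), np.float64(0.0011691983517656828)])
```

View pics/d1.png

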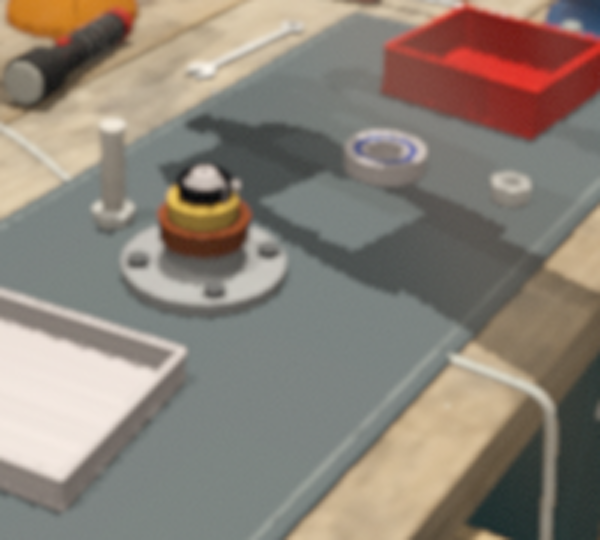

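```bash
python3 -m handwheel '[{"xyz":[-0.014,-0.04,0],"rot":[0,0,-0.14],"gripper":0},{"xyz":[0,-0.04,0],"rot":[0,0,-0.14],"gripper":0},{"xyz":[0,-0.04,0],"rot":[0,0,-0.14],"gripper":0}]' 40
```

```text
time: 0.6
ee_pos: [0.5442, 0.1191, 0.2313]
tcp_rot: [-0.0, 0.978, 0.211, 0.0]
force: [0.9, -0.1, -0.2]
finger_gap: 1.002
```

```bash
python3 -m handwheel '[{"xyz":[0,0,0],"rot":[0,0,-0.1438],"gripper":0},{"xyz":[0,0,0],"rot":[0,0,-0.1438],"gripper":0},{"xyz":[0,0,0],"rot":[0,0,-0.1438],"gripper":0},{"xyz":[0,0,0],"rot":[0,0,-0.1438],"gripper":0},{"xyz":[0,0,0],"rot":[0,0,-0.1438],"gripper":0},{"xyz":[0,0,0],"rot":[0,0,-0.1438],"gripper":0},{"xyz":[0,0,0],"rot":[0,0,-0.1438],"gripper":0},{"xyz":[0,0,0],"rot":[0,0,-0.1438],"gripper":0},{"xyz":[0.045,-0.02,0],"rot":[0,0,0],"gripper":0},{"xyz":[0.045,-0.02,0],"rot":[0,0,0],"gripper":0},{"xyz":[0,0,0],"rot":[0,0,0],"gripper":0}]' 40
python3 - <<'E'
from h import *
print(r.sense()["joints"],r.sense()["tcp_rot"])
snap("wrist","w2")
E
```

```text
time: 1.7
ee_pos: [0.502, 0.2123, 0.2312]
tcp_rot: [-0.001, 0.705, 0.709, 0.0]
force: [0.5, 0.8, -1.0]
finger_gap: 1.001
[ 0.1771689   0.08133124  1.68128253  0.00216793  1.37984133 -1.39922134] [-1.11901870e-03  7.05271999e-01  7.08935885e-01  2.57329321e-04]
```

View pics/w2.png

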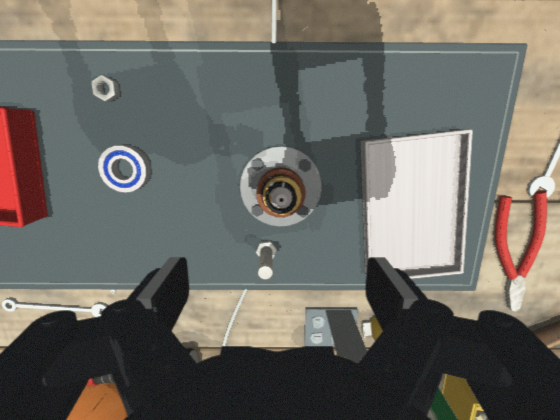

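```bash
python3 -m handwheel '[{"xyz":[-0.05,0,0],"rot":[0,0,0],"gripper":0},{"xyz":[-0.05,0,0],"rot":[0,0,0],"gripper":0},{"xyz":[-0.04,0,0],"rot":[0,0,0],"gripper":0},{"xyz":[0,0,0],"rot":[0,0,0],"gripper":0},{"xyz":[0,0,0],"rot":[0,0,0],"gripper":0}]' 40
python3 - <<'E'
from h import *
snap("wrist","w3")
E
```

```text
time: 2.25
ee_pos: [0.5046, 0.0666, 0.2314]
tcp_rot: [-0.0, 0.708, 0.706, 0.0]
force: [0.1, -0.1, 0.0]
finger_gap: 1.001
```

View pics/w3.png

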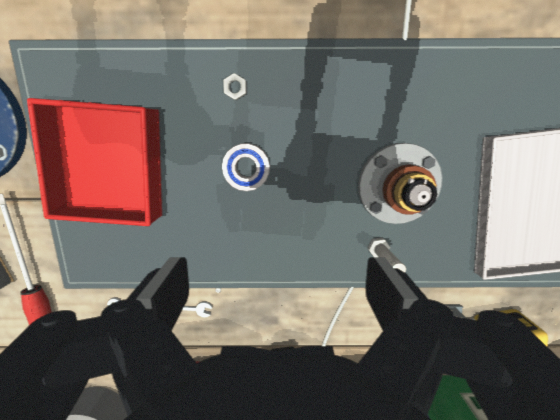

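Run:
```python
from h import *
a,b=load("w2"),load("w3")
ca=a["img"][130:250,220:340,::-1]; cb=b["img"][130:270,350:470,::-1]
cv2.imwrite("pics/z1.png",np.hstack([cv2.resize(ca,(390,390),interpolation=cv2.INTER_NEAREST),cv2.resize(cb,(390,455),interpolation=cv2.INTER_NEAREST)[:390]]))
for f in (a,b):
    hsv=cv2.cvtColor(f["img"],cv2.COLOR_RGB2HSV)
    m=cv2.inRange(hsv,(110,100,60),(130,255,255)); m[:, 300:]=0; m[:100]=0;m[220:]=0
    n,l,st,c=cv2.connectedComponentsWithStats(m); i=1+np.argmax(st[1:,4])
    pts=cv2.findNonZero((l==i).astype(np.uint8)); h=cv2.convexHull(pts); e=cv2.fitEllipse(h); print("blue",st[i],c[i],e)
    f["b"]=e[0]
    m=cv2.inRange(hsv,(0,150,80),(5,255,255)); n,l,st,c=cv2.connectedComponentsWithStats(m); i=1+np.argmax(st[1:,4]);print("red",st[i],c[i])
p=tri((a,*a["b"]),(b,*b["b"]));print("bearing",p)
```

```text
blue [104 151  37  37 407] [121.84275184 168.47174447] ((121.7259292602539, 168.66200256347656), (34.10466384887695, 39.40716552734375), 134.44692993164062)
red [   0  107   47  120 4321] [ 19.25711641 169.60379542]
blue [227 149  37  37 403] [245.2133995 167.0248139] ((245.1997528076172, 167.08432006835938), (36.05036544799805, 37.2614860534668), 134.03652954101562)
red [   27    98   135   128 14388] [ 96.78885182 161.06296914]
bearing (array([0.48444221, 0.03053986, 0.01988596]), [np.float64(7.26631658128471e-05), np.float64(7.266316581283274e-05)])
```

View pics/z1.png

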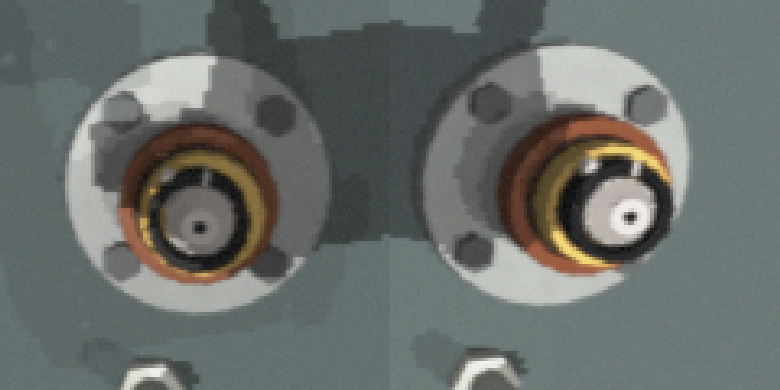

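Run:
```python
from h import *
a,b=load("w2"),load("w3");
print("axle top",tri((a,281.3,199.9),(b,423.9,196.6)))
print("flange",tri((a,280.9,186.5),(b,401.1,183.7)))
# collar outer: black ring
print(proj(a,[.503,.212,.071]),proj(b,[.503,.212,.071]))
# tray rim corners outer
for n,u,v in [("TL",361,142),("TR",473,130),("BR",464,274),("BL",366,282)]: print("tray",n,plane(a,u,v,.026))
for n,u,v in [("TL",28,99),("TR",161,107),("BR",151,227),("BL",42,222)]: print("bin",n,plane(b,u,v,.046))
print("bolt top",tri((a,266,271),(b,401,266)))
for f,c,o in ((a,(340,110,500,300),"z2"),(b,(10,80,180,240),"z3")):
    im=f["img"][c[1]:c[3],c[0]:c[2],::-1]; cv2.imwrite(f"pics/{o}.png",cv2.resize(im,None,fx=3,fy=3,interpolation=cv2.INTER_NEAREST))
```

```text
axle top (array([0.50754313, 0.21840489, 0.07572509]), [np.float64(3.266238935944627e-05), np.float64(3.2662389359564575e-05)])
flange (array([0.5060928 , 0.21893713, 0.01557958]), [np.float64(7.751188014990841e-05), np.float64(7.751188014989e-05)])
[275.08618972 194.5375638 ] [416.13056954 191.24254243]
tray TL [0.45198531 0.3093517  0.026     ]
tray TR [0.43824165 0.43440903 0.026     ]
tray BR [0.61796933 0.45601973 0.026     ]
tray BL [0.62987363 0.33041295 0.026     ]
bin TL [ 0.40968149 -0.18792746  0.046     ]
bin TR [ 0.41805359 -0.05194081  0.046     ]
bin BR [ 0.54976303 -0.07815785  0.046     ]
bin BL [ 0.54308536 -0.20298026  0.046     ]
bolt top (array([0.58533651, 0.20235642, 0.07899454]), [np.float64(0.0010850893657813215), np.float64(0.0010850893657813605)])
```

View pics/z2.png

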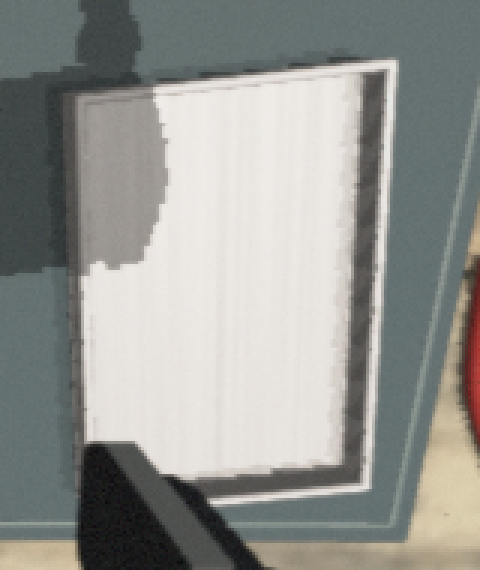

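View pics/z3.png

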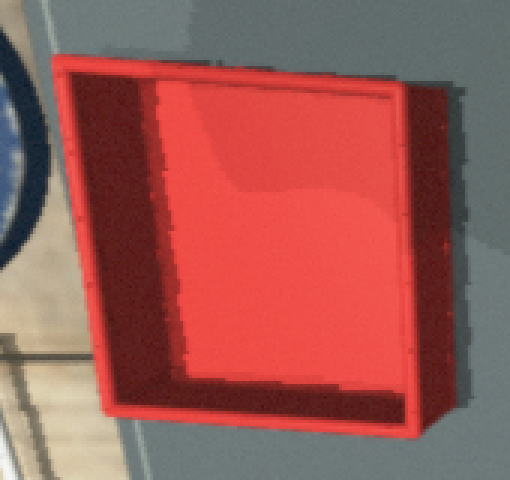

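```bash
python3 -m handwheel '[{"xyz":[0.04,0.0025,0.0],"rot":[0,0,0],"gripper":0},{"xyz":[0.04,0,0.02],"rot":[0,0,0],"gripper":0},{"xyz":[0.04,0,0.03],"rot":[0,0,0],"gripper":0},{"xyz":[0.032,0,0.03],"rot":[0,0,0],"gripper":100},{"xyz":[0,0,0],"rot":[0,0,0],"gripper":100},{"xyz":[0,0,0],"rot":[0,0,0],"gripper":100},{"xyz":[0,0,0],"rot":[0,0,0],"gripper":100}]' 40
python3 - <<'E'
from h import *
snap("wrist","w4"); snap("side","d4",3,(220,120,420,320))
print(r.sense()["ee_pos"],r.sense()["tcp_rot"],r.sense()["finger_gap"])
a,b=load("w2"),load("w3")
c=[plane(b,*p,.046) for p in [(28,99),(145,108.3),(149,225.7),(45.3,218.3)]];print(np.round(c,4),np.mean(c,0)[:2],[np.linalg.norm(c[i]-c[i-1]) for i in range(4)])
c=[plane(a,*p,.026) for p in [(365.3,141.3),(472,130),(463.7,273.3)]];print(np.round(c,4),(c[0]+c[2])/2,np.linalg.norm(c[0]-c[1]),np.linalg.norm(c[2]-c[1]))
E
```

```text
time: 3.0
ee_pos: [0.5078, 0.2201, 0.1526]
tcp_rot: [0.001, 0.707, 0.707, 0.001]
force: [0.9, 0.1, 1.4]
finger_gap: 0.604
[0.50807935 0.21957236 0.15294278] [0.00089161 0.70756918 0.70664253 0.00117594] 0.6085946343239221
[[ 0.4097 -0.1879  0.046 ]
 [ 0.4193 -0.0687  0.046 ]
 [ 0.5482 -0.0803  0.046 ]
 [ 0.5386 -0.1982  0.046 ]] [ 0.47893331 -0.13377498] [np.float64(0.12935569051382417), np.float64(0.11962459524874908), np.float64(0.1294162700145727), np.float64(0.11831113374802563)]
[[0.4512 0.3142 0.026 ]
 [0.4382 0.4333 0.026 ]
 [0.617  0.4555 0.026 ]] [0.53407825 0.38481512 0.026     ] 0.11980741919283444 0.18009295051797003
```

View pics/w4.png

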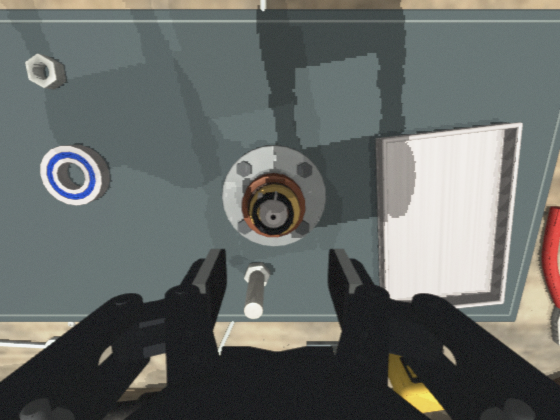

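View pics/d4.png

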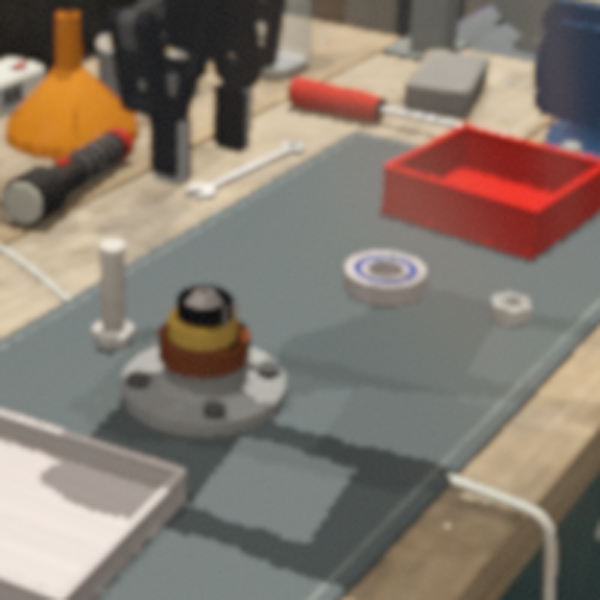

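Run:
```python
from h import *
a,b,c=load("w2"),load("w3"),load("w4")
im=c["img"][140:260,210:340,::-1]; cv2.imwrite("pics/z4.png",cv2.resize(im,None,fx=6,fy=6,interpolation=cv2.INTER_CUBIC))
print(plane(c,273,216,.0755),plane(a,281.3,199.9,.0755),plane(b,423.9,196.6,.0755)); print(c["extrinsics"].round(4))
print(proj(c,[.508,.2196,.153]))
for i in range(5): print(r.sense()["ee_pos"])
```

```text
[0.50637576 0.21821454 0.0755    ] [0.50756684 0.21840857 0.0755    ] [0.5076324  0.21852325 0.0755    ]
[[ 7.000e-04  9.605e-01  2.784e-01  4.368e-01]
 [ 1.000e+00 -1.000e-03  8.000e-04  2.210e-01]
 [ 1.000e-03  2.784e-01 -9.605e-01  2.949e-01]
 [ 0.000e+00  0.000e+00  0.000e+00  1.000e+00]]
[273.99044546 263.93312497]
[0.50807935 0.21957236 0.15294278]
[0.50807935 0.21957236 0.15294278]
[0.50807935 0.21957236 0.15294278]
[0.50807935 0.21957236 0.15294278]
[0.50807935 0.21957236 0.15294278]
```

View pics/z4.png

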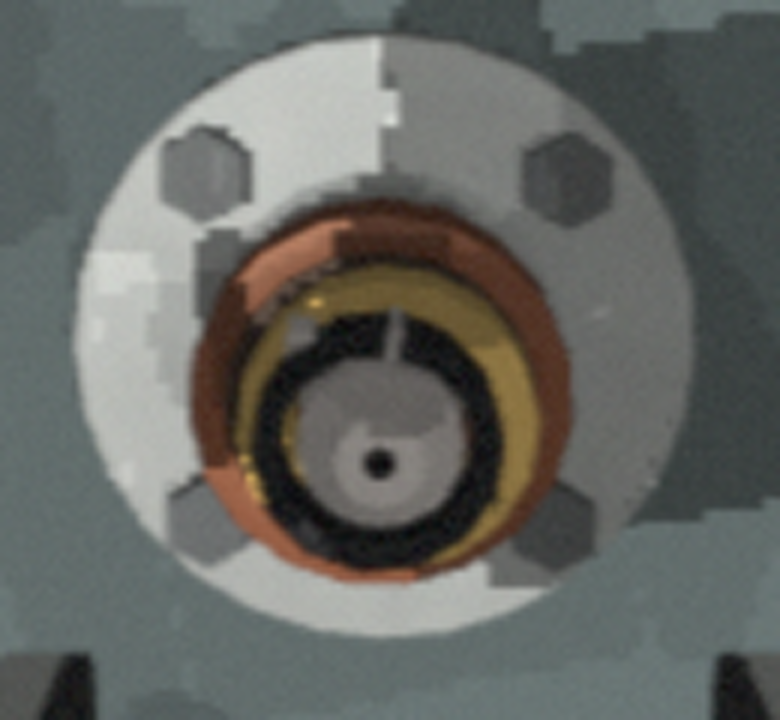

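Run:
```python
from h import *
for i in range(3):
    s0=r.sense(); f=snap("wrist","w5"); s=r.sense()
    from scipy.spatial.transform import Rotation as R
    q=s0["tcp_rot"]; M=R.from_quat([q[1],q[2],q[3],q[0]]).as_matrix()
    print(s0["ee_pos"],s["ee_pos"], M.T@(f["extrinsics"][:3,3]-s0["ee_pos"]), (M.T@f["extrinsics"][:3,:3]).round(4).tolist())
    # finger edges at rows
    g=f["img"].sum(2)
    row=[(v,[u for u in range(180,380) if g[v,u]<150][:0]) for v in (255,)]
    for v in (255,265,275):
        d=g[v]<170; L=max(u for u in range(180,260) if d[u]); Rr=min(u for u in range(300,380) if d[u]); print(v,L,Rr,(L+Rr)/2)
```

```text
[0.50807935 0.21957236 0.15294278] [0.50800326 0.2194755  0.15280589] [ 0.00093381 -0.07064077 -0.14244634] [[1.0, -0.001, 0.0007], [0.0007, 0.9611, 0.2762], [-0.0009, -0.2762, 0.9611]]
255 225 329 277.0
265 225 329 277.0
275 226 328 277.0
[0.50800326 0.2194755  0.15280589] [0.50783453 0.21946691 0.15258957] [ 0.00093956 -0.07066079 -0.14244357] [[1.0, -0.0009, 0.0007], [0.0007, 0.9611, 0.2762], [-0.0009, -0.2762, 0.9611]]
255 225 329 277.0
265 225 329 277.0
275 226 328 277.0
[0.50783453 0.21946691 0.15258957] [0.50763512 0.21948454 0.15230734] [ 0.00092736 -0.07065283 -0.14243781] [[1.0, -0.0009, 0.0007], [0.0007, 0.9611, 0.2762], [-0.0009, -0.2762, 0.9611]]
255 225 329 277.0
265 225 329 277.0
275 226 328 277.0
```

```bash
python3 -m handwheel '[{"xyz":[-0.0025,0,0.02],"rot":[0,0,0],"gripper":110},{"xyz":[0,0,0.02],"rot":[0,0,0],"gripper":110},{"xyz":[0,0,0.02],"rot":[0,0,0],"gripper":110},{"xyz":[0,0,0.015],"rot":[0,0,0],"gripper":110},{"xyz":[0,0,0],"rot":[0,0,0],"gripper":110},{"xyz":[0,0,0],"rot":[0,0,0],"gripper":110},{"xyz":[0,0,0],"rot":[0,0,0],"gripper":110}]' 40
python3 - <<'E'
from h import *
snap("wrist","w6",5,(200,180,360,300)); snap("side","d6",4,(230,140,380,280))
print(r.sense()["ee_pos"],r.sense()["tcp_rot"],r.sense()["finger_gap"])
E
```

```text
time: 3.95
ee_pos: [0.508, 0.2177, 0.0776]
tcp_rot: [0.001, 0.707, 0.707, 0.001]
force: [-0.3, 0.4, 1.0]
finger_gap: 0.566
[0.50784463 0.21770998 0.07755486] [6.48297127e-04 7.07264806e-01 7.06947783e-01 9.51681676e-04] 0.5695020464766642
```

View pics/w6.png

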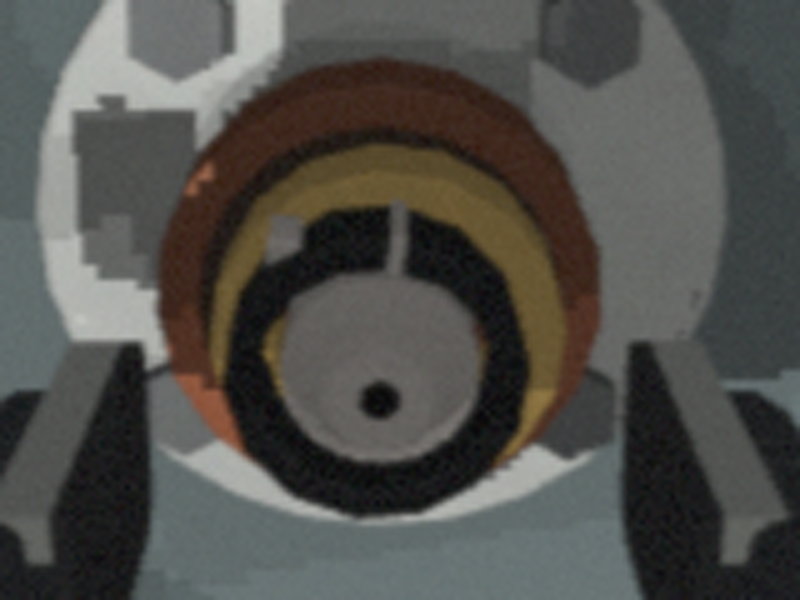

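View pics/d6.png

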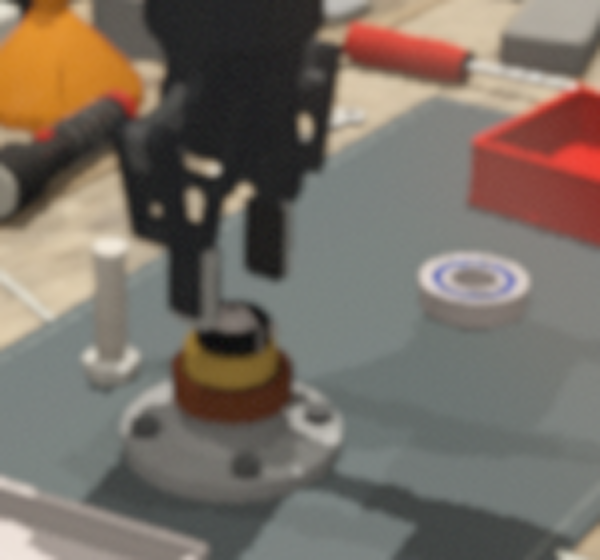

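Run:
```python
from h import *
f=load("w6"); t=r.sense()["ee_pos"]
for dx in (-.011,0,.011):
  for z in (.079,.1): print(dx,z,[((proj(f,[t[0]+dx,t[1]+s*.0241,z])-[200,180])*5).round() for s in(-1,1)])
print(((proj(f,[.5073,.2174,.0755])-[200,180])*5))
```

```text
-0.011 0.079 [array([137., 323.]), array([612., 322.])]
-0.011 0.1 [array([ 99., 417.]), array([647., 416.])]
0 0.079 [array([142., 421.]), array([607., 421.])]
0 0.1 [array([106., 528.]), array([641., 527.])]
0.011 0.079 [array([147., 516.]), array([603., 515.])]
0.011 0.1 [array([112., 634.]), array([635., 633.])]
[371.7863752  401.24491155]
```

```bash
python3 -m handwheel '[{"xyz":[-0.0007,0,0.006],"rot":[0,0,0],"gripper":110},{"xyz":[0,0,0.005],"rot":[0,0,0],"gripper":110},{"xyz":[0,0,0.005],"rot":[0,0,0],"gripper":110},{"xyz":[0,0,0],"rot":[0,0,0],"gripper":110},{"xyz":[0,0,0],"rot":[0,0,0],"gripper":140},{"xyz":[0,0,0],"rot":[0,0,0],"gripper":170},{"xyz":[0,0,0],"rot":[0,0,0],"gripper":200},{"xyz":[0,0,0],"rot":[0,0,0],"gripper":200},{"xyz":[0,0,0],"rot":[0,0,0],"gripper":200},{"xyz":[0,0,0],"rot":[0,0,0],"gripper":200}]' 25
python3 - <<'E'
from h import *
snap("wrist","w7",5,(200,180,360,300)); snap("side","d7",4,(230,140,380,280))
s=r.sense();print(s["ee_pos"],s["tcp_rot"],s["finger_gap"]*85,s["force"])
E
```

```text
time: 5.05
ee_pos: [0.507, 0.2169, 0.0605]
tcp_rot: [0.0, 0.707, 0.707, 0.0]
force: [0.6, 0.7, 0.7]
finger_gap: 0.38
[0.50702333 0.21688657 0.06044754] [7.80094326e-05 7.07253005e-01 7.06960507e-01 1.49961397e-04] 32.084702022952605 [-0.61915069  0.41562353  1.01324748]
```

View pics/w7.png

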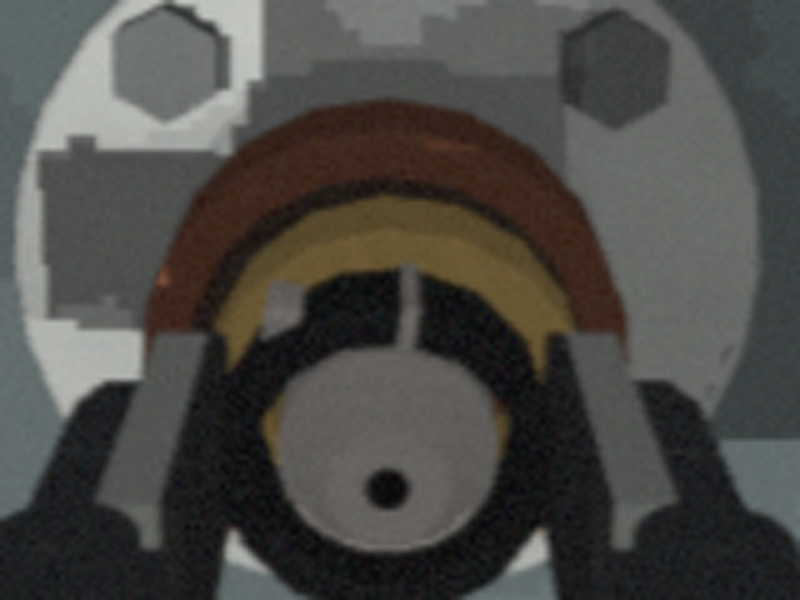

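View pics/d7.png

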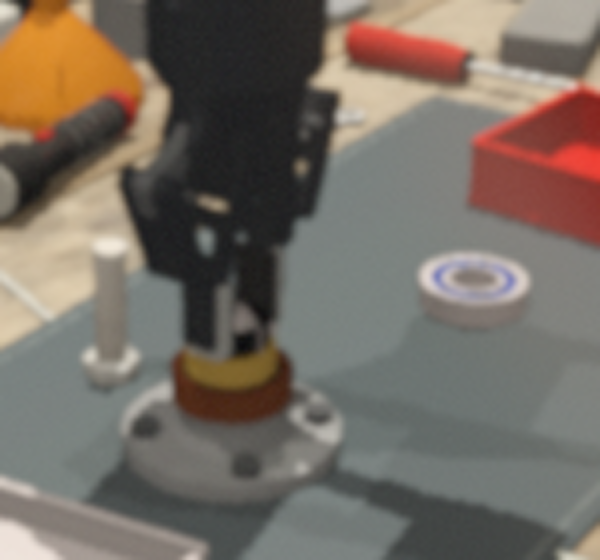

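```bash
python3 -m handwheel '[{"xyz":[0,0,-0.005],"rot":[0,0,0],"gripper":200},{"xyz":[0,0,-0.01],"rot":[0,0,0],"gripper":200},{"xyz":[0,0,-0.015],"rot":[0,0,0],"gripper":200},{"xyz":[0,0,-0.02],"rot":[0,0,0],"gripper":200},{"xyz":[0,0,-0.03],"rot":[0,0,0],"gripper":200},{"xyz":[0,0,0],"rot":[0,0,0],"gripper":200},{"xyz":[0,0,0],"rot":[0,0,0],"gripper":200}]' 30
python3 - <<'E'
from h import *
snap("wrist","w8"); snap("side","d8",4,(230,100,380,240))
s=r.sense();print(s["ee_pos"],s["tcp_rot"],s["finger_gap"]*85,s["force"])
E
```

```text
time: 5.85
ee_pos: [0.5078, 0.217, 0.1422]
tcp_rot: [0.001, 0.707, 0.707, 0.001]
force: [-0.5, 0.3, -0.9]
finger_gap: 0.382
[0.50632745 0.21675595 0.13989482] [-3.27575018e-04  7.07238370e-01  7.06974943e-01 -4.59039202e-04] 32.096951774343644 [ 0.31573805  0.23181138 -0.47108549]
```

View pics/w8.png

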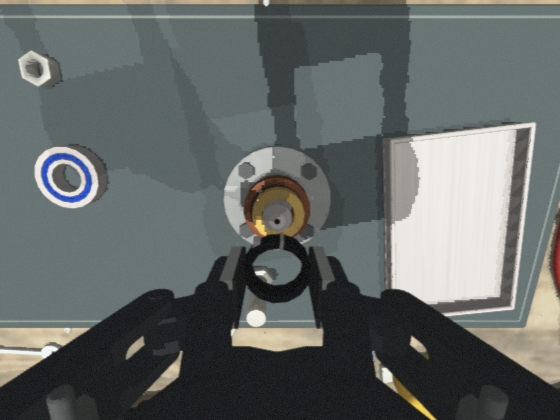

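View pics/d8.png

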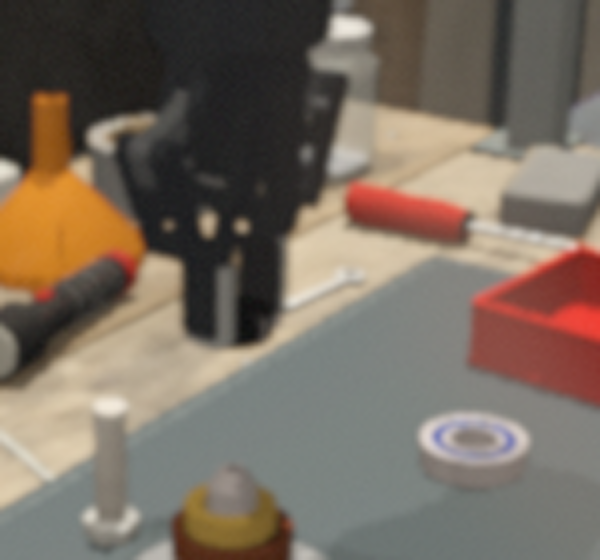

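```bash
python3 -m handwheel '[{"xyz":[0.03,0,0],"rot":[0,0,0],"gripper":200},{"xyz":[0.04,-0.004,0],"rot":[0,0,0],"gripper":200},{"xyz":[0.04,-0.006,0],"rot":[0,0,0],"gripper":200},{"xyz":[0.035,-0.0045,0],"rot":[0,0,0],"gripper":200},{"xyz":[0.016,0,0.02],"rot":[0,0,0],"gripper":200},{"xyz":[0,0,0.03],"rot":[0,0,0],"gripper":200},{"xyz":[0,0,0.03],"rot":[0,0,0],"gripper":200},{"xyz":[0,0,0.02],"rot":[0,0,0],"gripper":200},{"xyz":[0,0,0],"rot":[0,0,0],"gripper":200},{"xyz":[0,0,0],"rot":[0,0,0],"gripper":200},{"xyz":[0,0,0],"rot":[0,0,0],"gripper":200}]' 30
python3 - <<'E'
from h import *
snap("wrist","w9")
s=r.sense();print(s["ee_pos"],s["tcp_rot"],s["finger_gap"]*85,s["force"])
E
```

```text
time: 7.05
ee_pos: [0.4934, 0.3783, 0.0418]
tcp_rot: [0.0, 0.707, 0.707, 0.001]
force: [0.4, -0.5, -0.2]
finger_gap: 0.377
[0.49363187 0.3783753  0.04205184] [4.59729338e-04 7.07274133e-01 7.06937890e-01 1.38150147e-03] 32.161477776513365 [ 0.09313671  0.3753661  -0.3503304 ]
```

View pics/w9.png

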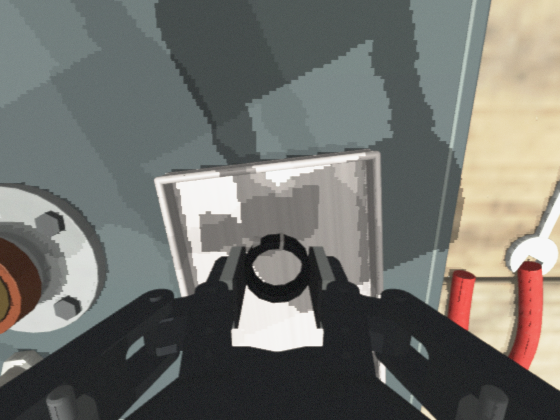

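```bash
python3 -m handwheel '[{"xyz":[0,0,0.01],"rot":[0,0,0],"gripper":200},{"xyz":[0,0,0.01],"rot":[0,0,0],"gripper":200},{"xyz":[0,0,0.005],"rot":[0,0,0],"gripper":200},{"xyz":[0,0,0.003],"rot":[0,0,0],"gripper":200},{"xyz":[0,0,0],"rot":[0,0,0],"gripper":200},{"xyz":[0,0,0],"rot":[0,0,0],"gripper":200},{"xyz":[0,0,0],"rot":[0,0,0],"gripper":200}]' 30
python3 - <<'E'
from h import *
snap("scene","s9",4,(180,200,320,340))
s=r.sense();print(s["ee_pos"],s["tcp_rot"],s["finger_gap"]*85,s["force"])
E
```

```text
time: 7.8
ee_pos: [0.4928, 0.378, 0.0127]
tcp_rot: [0.0, 0.707, 0.707, 0.0]
force: [0.3, -0.9, -0.0]
finger_gap: 0.374
[0.49277187 0.37801584 0.01271317] [1.19122469e-04 7.07249987e-01 7.06963440e-01 3.68846018e-04] 31.966885026704677 [ 0.31745904 -0.3948633  -0.38517051]
```

View pics/s9.png

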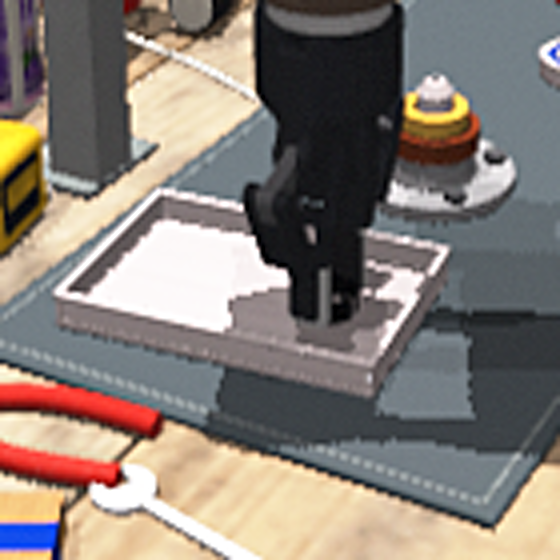

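```bash
python3 -m handwheel '[{"xyz":[0,0,0.001],"rot":[0,0,0],"gripper":200},{"xyz":[0,0,0.0005],"rot":[0,0,0],"gripper":200},{"xyz":[0,0,0],"rot":[0,0,0],"gripper":200},{"xyz":[0,0,0],"rot":[0,0,0],"gripper":200}]' 30; python3 -m handwheel '[{"xyz":[0,0,0],"rot":[0,0,0],"gripper":160},{"xyz":[0,0,0],"rot":[0,0,0],"gripper":125},{"xyz":[0,0,0],"rot":[0,0,0],"gripper":110},{"xyz":[0,0,0],"rot":[0,0,0],"gripper":110},{"xyz":[0,0,0],"rot":[0,0,0],"gripper":110}]' 30
python3 - <<'E'
from h import *
s=r.sense();print(s["ee_pos"],s["tcp_rot"],s["finger_gap"]*85,s["force"])
snap("wrist","w10")
E
```

```text
time: 8.25
ee_pos: [0.4924, 0.3779, 0.0108]
tcp_rot: [-0.0, 0.707, 0.707, -0.0]
force: [0.1, -0.2, -0.6]
finger_gap: 0.381
time: 8.75
ee_pos: [0.4925, 0.3779, 0.0109]
tcp_rot: [0.0, 0.707, 0.707, 0.0]
force: [-0.2, -0.4, 1.5]
finger_gap: 0.566
[0.49248716 0.3778753  0.01085933] [1.43688905e-05 7.07259805e-01 7.06953723e-01 4.50963178e-05] 48.07640299509225 [-0.18635054 -0.3888972   1.46411067]
```

View pics/w10.png

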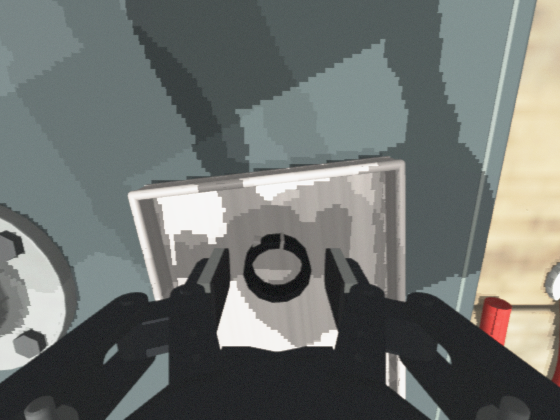

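```bash
python3 -m handwheel '[{"xyz":[0,0,-0.02],"rot":[0,0,0],"gripper":110},{"xyz":[0,0,-0.03],"rot":[0,0,0],"gripper":100},{"xyz":[0,0,-0.04],"rot":[0,0,0],"gripper":95},{"xyz":[0,0,-0.04],"rot":[0,0,0],"gripper":95},{"xyz":[-0.03,0,0],"rot":[0,0,0],"gripper":95},{"xyz":[-0.04,0.005,0],"rot":[0,0,0],"gripper":95},{"xyz":[-0.04,0.006,0],"rot":[0,0,0],"gripper":95},{"xyz":[-0.035,0.0035,0],"rot":[0,0,0],"gripper":95},{"xyz":[-0.016,0,0],"rot":[0,0,0],"gripper":95},{"xyz":[0,0,0.03],"rot":[0,0,0],"gripper":95},{"xyz":[0,0,0.03],"rot":[0,0,0],"gripper":95},{"xyz":[0,0,0.01],"rot":[0,0,0],"gripper":95},{"xyz":[0,0,0],"rot":[0,0,0],"gripper":95},{"xyz":[0,0,0],"rot":[0,0,0],"gripper":95},{"xyz":[0,0,0],"rot":[0,0,0],"gripper":95}]' 30
python3 - <<'E'
from h import *
s=r.sense();print(s["ee_pos"],s["tcp_rot"],s["finger_gap"]*85,s["force"])
snap("wrist","w11",5,(200,180,360,300))
E
```

```text
time: 10.3
ee_pos: [0.5082, 0.2174, 0.0726]
tcp_rot: [0.001, 0.707, 0.707, 0.001]
force: [0.1, -0.1, 0.5]
finger_gap: 0.629
[0.50823846 0.21741191 0.07257452] [0.00087169 0.70708772 0.70712402 0.00134699] 53.456729780836724 [ 0.09354645 -0.06006742  0.52413151]
```

View pics/w11.png

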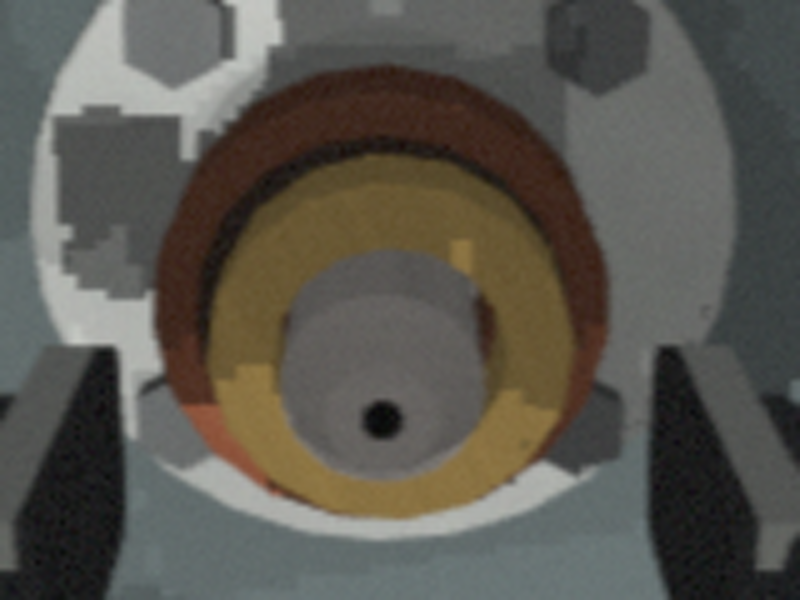

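```bash
python3 -m handwheel '[{"xyz":[-0.0002,0,0.01],"rot":[0,0,0],"gripper":95},{"xyz":[0,0,0.007],"rot":[0,0,0],"gripper":95},{"xyz":[0,0,0.0065],"rot":[0,0,0],"gripper":95},{"xyz":[0,0,0],"rot":[0,0,0],"gripper":95},{"xyz":[0,0,0],"rot":[0,0,0],"gripper":115},{"xyz":[0,0,0],"rot":[0,0,0],"gripper":140},{"xyz":[0,0,0],"rot":[0,0,0],"gripper":170},{"xyz":[0,0,0],"rot":[0,0,0],"gripper":170},{"xyz":[0,0,0],"rot":[0,0,0],"gripper":170},{"xyz":[0,0,0],"rot":[0,0,0],"gripper":170}]' 30
python3 - <<'E'
from h import *
snap("wrist","w12",5,(200,180,360,300)); snap("side","d12",4,(230,140,380,280))
s=r.sense();print(s["ee_pos"],s["tcp_rot"],s["finger_gap"]*85,s["force"])
E
```

```text
time: 11.35
ee_pos: [0.5072, 0.2167, 0.0476]
tcp_rot: [0.0, 0.707, 0.707, 0.0]
force: [0.7, 1.0, 0.7]
finger_gap: 0.478
[0.50721996 0.21668332 0.04760045] [2.00352516e-04 7.07274643e-01 7.06938786e-01 3.02139429e-04] 40.04904892344372 [-0.77162069  1.56637847  2.00179806]
```

View pics/w12.png

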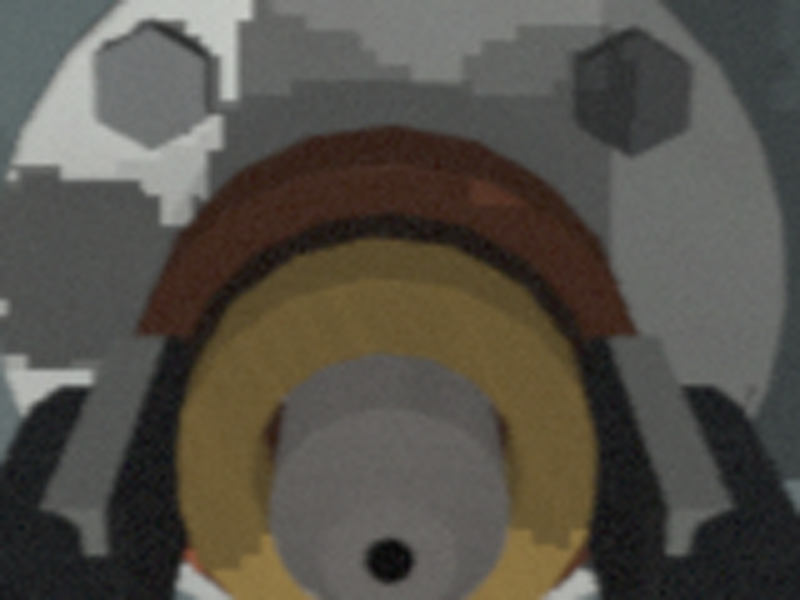

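View pics/d12.png

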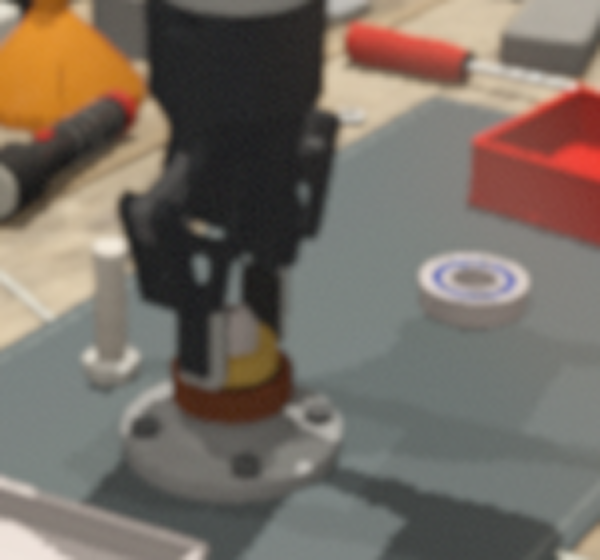

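```bash
python3 -m handwheel '[{"xyz":[0,0,-0.005],"rot":[0,0,0],"gripper":170},{"xyz":[0,0,-0.01],"rot":[0,0,0],"gripper":170},{"xyz":[0,0,-0.015],"rot":[0,0,0],"gripper":170},{"xyz":[0,0,-0.02],"rot":[0,0,0],"gripper":170},{"xyz":[0,0,-0.02],"rot":[0,0,0],"gripper":170},{"xyz":[0,0,-0.02],"rot":[0,0,0],"gripper":170},{"xyz":[0.03,0,0],"rot":[0,0,0],"gripper":170},{"xyz":[0.04,0.01,0],"rot":[0,0,0],"gripper":170},{"xyz":[0.04,0.02,0],"rot":[0,0,0],"gripper":170},{"xyz":[0.03,0.02,0],"rot":[0,0,0],"gripper":170},{"xyz":[0.02,0.015,0],"rot":[0,0,0],"gripper":170},{"xyz":[0.011,0.004,0],"rot":[0,0,0],"gripper":170},{"xyz":[0,0,0.03],"rot":[0,0,0],"gripper":170},{"xyz":[0,0,0.03],"rot":[0,0,0],"gripper":170},{"xyz":[0,0,0.03],"rot":[0,0,0],"gripper":170},{"xyz":[0,0,0],"rot":[0,0,0],"gripper":170},{"xyz":[0,0,0],"rot":[0,0,0],"gripper":170},{"xyz":[0,0,0],"rot":[0,0,0],"gripper":170}]' 30
python3 - <<'E'
from h import *
s=r.sense();print(s["ee_pos"],s["tcp_rot"],s["finger_gap"]*85,s["force"])
snap("wrist","w13"); snap("scene","s13",4,(170,200,330,340))
E
```

```text
time: 13.25
ee_pos: [0.5777, 0.3884, 0.0505]
tcp_rot: [0.001, 0.707, 0.707, 0.002]
force: [1.0, 0.2, 0.6]
finger_gap: 0.474
[0.57773271 0.38838365 0.05049591] [0.00081582 0.70725896 0.70695088 0.00213349] 40.32725511150139 [1.04382619 0.22910936 0.59015035]
```

View pics/w13.png

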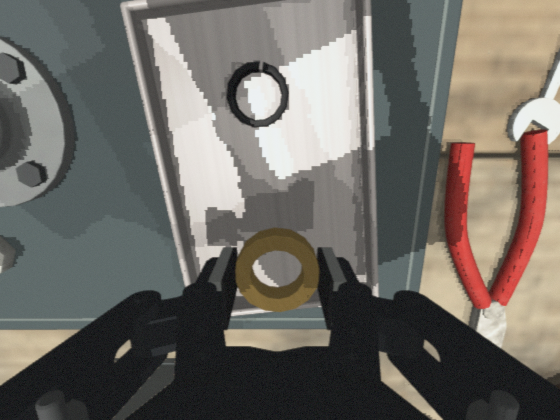

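View pics/s13.png

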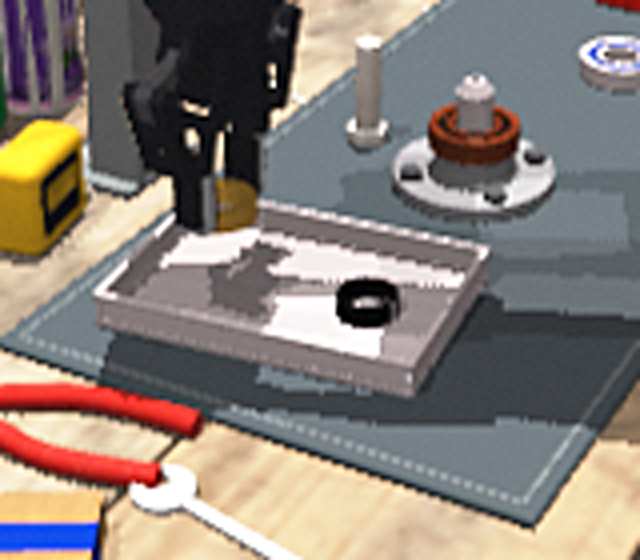

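```bash
python3 -m handwheel '[{"xyz":[0,0,0.015],"rot":[0,0,0],"gripper":170},{"xyz":[0,0,0.01],"rot":[0,0,0],"gripper":170},{"xyz":[0,0,0.006],"rot":[0,0,0],"gripper":170},{"xyz":[0,0,0.004],"rot":[0,0,0],"gripper":170},{"xyz":[0,0,0.002],"rot":[0,0,0],"gripper":170},{"xyz":[0,0,0],"rot":[0,0,0],"gripper":170},{"xyz":[0,0,0],"rot":[0,0,0],"gripper":170},{"xyz":[0,0,0],"rot":[0,0,0],"gripper":170},{"xyz":[0,0,0],"rot":[0,0,0],"gripper":170}]' 30
```

```text
time: 14.25
ee_pos: [0.5762, 0.3877, 0.0106]
tcp_rot: [0.0, 0.707, 0.707, 0.0]
force: [-0.6, -0.5, -1.2]
finger_gap: 0.469
```

```bash
python3 -m handwheel '[{"xyz":[0,0,0],"rot":[0,0,0],"gripper":140},{"xyz":[0,0,0],"rot":[0,0,0],"gripper":110},{"xyz":[0,0,0],"rot":[0,0,0],"gripper":90},{"xyz":[0,0,0],"rot":[0,0,0],"gripper":90},{"xyz":[0,0,0],"rot":[0,0,0],"gripper":90}]' 30
python3 - <<'E'
from h import *
s=r.sense();print(s["ee_pos"],s["tcp_rot"],s["finger_gap"]*85,s["force"])
snap("wrist","w14")
E
```

```text
time: 14.75
ee_pos: [0.5761, 0.3877, 0.0104]
tcp_rot: [0.0, 0.707, 0.707, 0.0]
force: [0.4, -0.6, 0.3]
finger_gap: 0.651
[0.57606003 0.38765301 0.01042683] [4.31826782e-05 7.07264430e-01 7.06949087e-01 1.08156513e-04] 55.304551628837686 [ 0.42585034 -0.58074126  0.34473407]
```

View pics/w14.png

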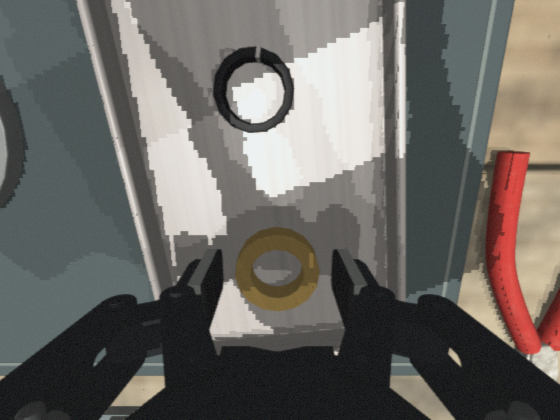

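```bash
python3 -m handwheel '[{"xyz":[0,0,-0.02],"rot":[0,0,0],"gripper":90},{"xyz":[0,0,-0.035],"rot":[0,0,0],"gripper":70},{"xyz":[0,0,-0.035],"rot":[0,0,0],"gripper":40},{"xyz":[0,0,-0.037],"rot":[0,0,0],"gripper":40},{"xyz":[-0.03,0,0],"rot":[0,0,0],"gripper":40},{"xyz":[-0.04,-0.01,0],"rot":[0,0,0],"gripper":40},{"xyz":[-0.04,-0.02,0],"rot":[0,0,0],"gripper":40},{"xyz":[-0.03,-0.02,0],"rot":[0,0,0],"gripper":40},{"xyz":[-0.02,-0.015,0],"rot":[0,0,0],"gripper":40},{"xyz":[-0.011,-0.004,0],"rot":[0,0,0],"gripper":40},{"xyz":[0,0,0.03],"rot":[0,0,0],"gripper":40},{"xyz":[0,0,0.02],"rot":[0,0,0],"gripper":40},{"xyz":[0,0,0],"rot":[0,0,0],"gripper":40},{"xyz":[0,0,0],"rot":[0,0,0],"gripper":40},{"xyz":[0,0,0],"rot":[0,0,0],"gripper":40}]' 30
python3 - <<'E'
from h import *
s=r.sense();print(s["ee_pos"],s["tcp_rot"],s["finger_gap"]*85,s["force"])
snap("wrist","w15")
E
```

```text
time: 16.3
ee_pos: [0.5083, 0.2171, 0.0888]
tcp_rot: [0.001, 0.707, 0.707, 0.001]
force: [0.4, -0.8, 1.0]
finger_gap: 0.843
[0.50827261 0.21714231 0.08884294] [0.00077106 0.70711342 0.70709876 0.00116727] 71.65759039811817 [ 0.3879348  -0.77212544  0.9717247 ]
```

View pics/w15.png

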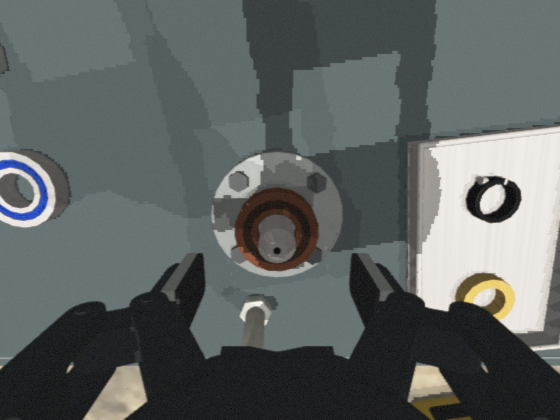

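```bash
python3 -m handwheel '[{"xyz":[0,0,0.02],"rot":[0,0,0],"gripper":40},{"xyz":[0,0,0.017],"rot":[0,0,0],"gripper":40},{"xyz":[0,0,0.01],"rot":[0,0,0],"gripper":40},{"xyz":[0,0,0.006],"rot":[0,0,0],"gripper":40},{"xyz":[0,0,0.0035],"rot":[0,0,0],"gripper":40},{"xyz":[0,0,0],"rot":[0,0,0],"gripper":40},{"xyz":[0,0,0],"rot":[0,0,0],"gripper":60},{"xyz":[0,0,0],"rot":[0,0,0],"gripper":80},{"xyz":[0,0,0],"rot":[0,0,0],"gripper":120},{"xyz":[0,0,0],"rot":[0,0,0],"gripper":120},{"xyz":[0,0,0],"rot":[0,0,0],"gripper":120},{"xyz":[0,0,0],"rot":[0,0,0],"gripper":120}]' 40
python3 - <<'E'
from h import *
snap("wrist","w16"); snap("side","d16",4,(230,140,380,280))
s=r.sense();print(s["ee_pos"],s["tcp_rot"],s["finger_gap"]*85,s["force"])
E
```

```text
time: 17.55
ee_pos: [0.5075, 0.2168, 0.032]
tcp_rot: [0.0, 0.707, 0.707, 0.001]
force: [-2.2, -0.7, 4.9]
finger_gap: 0.628
[0.50754852 0.21679087 0.03200922] [3.77135653e-04 7.07236523e-01 7.06976723e-01 5.21244771e-04] 53.36140792124617 [-1.71614785 -1.49421014  4.65063115]
```

View pics/w16.png

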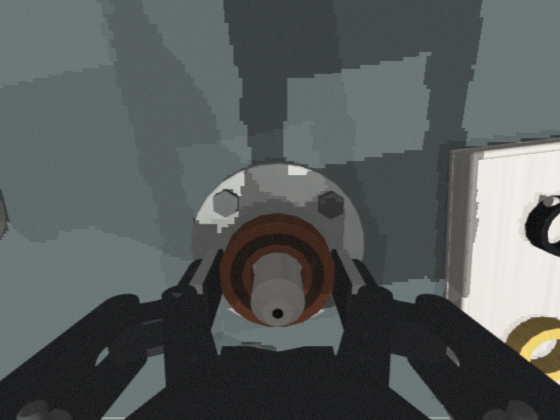

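View pics/d16.png

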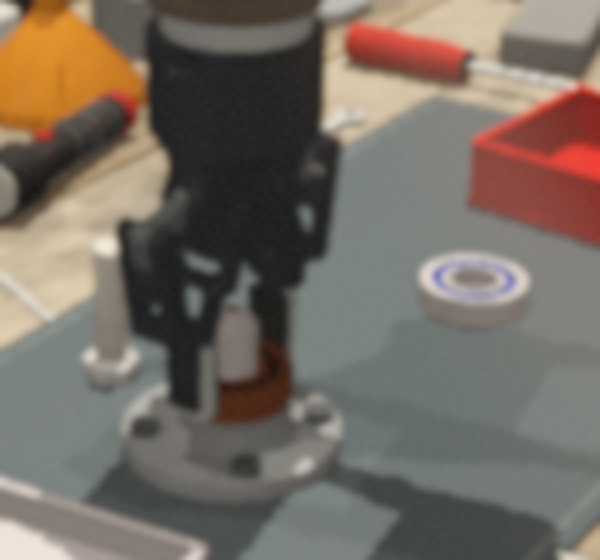

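```bash
python3 -m handwheel '[{"xyz":[0,0,-0.005],"rot":[0,0,0],"gripper":120},{"xyz":[0,0,-0.01],"rot":[0,0,0],"gripper":120},{"xyz":[0,0,-0.015],"rot":[0,0,0],"gripper":120},{"xyz":[0,0,-0.02],"rot":[0,0,0],"gripper":120},{"xyz":[0,0,-0.02],"rot":[0,0,0],"gripper":120},{"xyz":[0,0,-0.02],"rot":[0,0,0],"gripper":120},{"xyz":[-0.02,0,0],"rot":[0,0,0],"gripper":120},{"xyz":[-0.04,0,0],"rot":[0,0,0],"gripper":120},{"xyz":[-0.05,-0.005,0],"rot":[0,0,0],"gripper":120},{"xyz":[-0.05,-0.005,0],"rot":[0,0,0],"gripper":120},{"xyz":[-0.05,-0.005,0],"rot":[0,0,0],"gripper":120},{"xyz":[-0.05,-0.005,0],"rot":[0,0,0],"gripper":120},{"xyz":[-0.05,-0.005,0],"rot":[0,0,0],"gripper":120},{"xyz":[-0.03,-0.003,0],"rot":[0,0,0],"gripper":120},{"xyz":[-0.012,0,0],"rot":[0,0,0],"gripper":120},{"xyz":[0,0,0],"rot":[0,0,0],"gripper":120},{"xyz":[0,0,0],"rot":[0,0,0],"gripper":120},{"xyz":[0,0,0],"rot":[0,0,0],"gripper":120}]' 40
python3 - <<'E'
from h import *
s=r.sense();print(s["ee_pos"],s["tcp_rot"],s["finger_gap"]*85,s["force"])
snap("wrist","w17")
E
```

```text
time: 19.45
ee_pos: [0.4789, -0.1325, 0.1208]
tcp_rot: [-0.0, 0.707, 0.708, 0.0]
force: [-1.0, 0.1, -1.4]
finger_gap: 0.628
[ 0.47893638 -0.13249342  0.12078856] [-3.27928440e-04  7.06559174e-01  7.07653879e-01  1.19185370e-04] 53.363749385672406 [-0.98376039  0.13702898 -1.41368977]
```

View pics/w17.png

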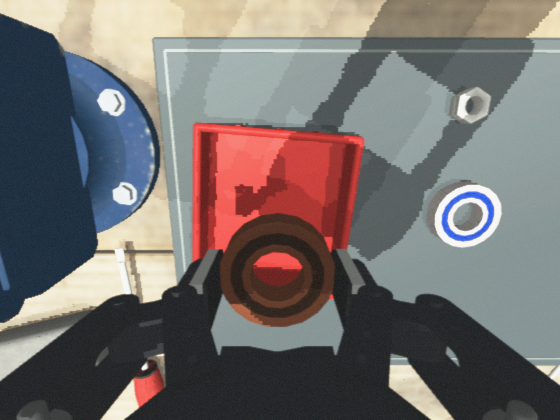

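```bash
python3 -m handwheel '[{"xyz":[-0.0015,0,0.03],"rot":[0,0,0],"gripper":120},{"xyz":[0,0,0.03],"rot":[0,0,0],"gripper":120},{"xyz":[0,0,0.02],"rot":[0,0,0],"gripper":120},{"xyz":[0,0,0.015],"rot":[0,0,0],"gripper":120},{"xyz":[0,0,0.008],"rot":[0,0,0],"gripper":120},{"xyz":[0,0,0.004],"rot":[0,0,0],"gripper":120},{"xyz":[0,0,0],"rot":[0,0,0],"gripper":120},{"xyz":[0,0,0],"rot":[0,0,0],"gripper":120},{"xyz":[0,0,0],"rot":[0,0,0],"gripper":120}]' 40
```

```text
time: 20.4
ee_pos: [0.4796, -0.1359, 0.0147]
tcp_rot: [0.001, 0.707, 0.707, 0.0]
force: [0.1, 0.1, -1.5]
finger_gap: 0.631
```

```bash
python3 -m handwheel '[{"xyz":[0,0,0],"rot":[0,0,0],"gripper":80},{"xyz":[0,0,0],"rot":[0,0,0],"gripper":60},{"xyz":[0,0,0],"rot":[0,0,0],"gripper":55},{"xyz":[0,0,0],"rot":[0,0,0],"gripper":55},{"xyz":[0,0,-0.02],"rot":[0,0,0],"gripper":55},{"xyz":[0,0,-0.03],"rot":[0,0,0],"gripper":55},{"xyz":[0,0,-0.03],"rot":[0,0,0],"gripper":55},{"xyz":[0,0,-0.03],"rot":[0,0,0],"gripper":55},{"xyz":[0,0,0],"rot":[0,0,0],"gripper":40},{"xyz":[0,0,0],"rot":[0,0,0],"gripper":40}]' 40
python3 - <<'E'
from h import *
s=r.sense();print(s["ee_pos"],s["tcp_rot"],s["finger_gap"]*85,s["force"])
snap("wrist","w18")
E
```

```text
time: 21.4
ee_pos: [0.4792, -0.1358, 0.1243]
tcp_rot: [0.001, 0.707, 0.707, 0.0]
force: [0.6, 0.2, -1.1]
finger_gap: 0.841
[ 0.4792318  -0.13583002  0.12431452] [7.34294757e-04 7.07244699e-01 7.06968432e-01 1.79646432e-04] 71.4882490507695 [ 0.59674695  0.16362324 -1.12989041]
```

View pics/w18.png

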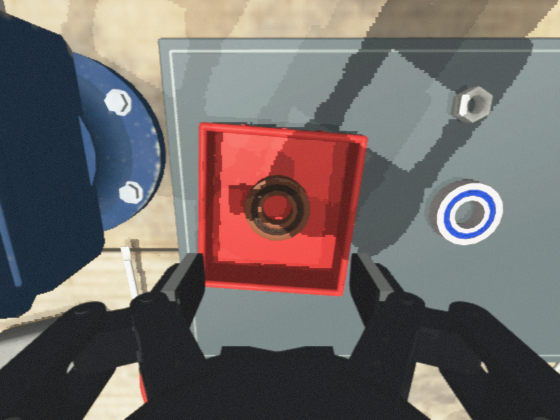

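```bash
python3 -m handwheel '[{"xyz":[0.03,0,0],"rot":[0,0,0],"gripper":40},{"xyz":[0.04,0.005,0],"rot":[0,0,0],"gripper":40},{"xyz":[0.04,0,0],"rot":[0,0,0],"gripper":40},{"xyz":[0.035,0,0],"rot":[0,0,0],"gripper":40},{"xyz":[0.02,0,0.02],"rot":[0,0,0],"gripper":40},{"xyz":[0,0,0.02],"rot":[0,0,0],"gripper":40},{"xyz":[0,0,0],"rot":[0,0,0],"gripper":40},{"xyz":[0,0,0],"rot":[0,0,0],"gripper":40},{"xyz":[0,0,0],"rot":[0,0,0],"gripper":40},{"xyz":[0,0,0],"rot":[0,0,0],"gripper":40}]' 40
python3 - <<'E'
from h import *
s=r.sense();print(s["ee_pos"],s["tcp_rot"],s["finger_gap"]*85,s["force"])
f=snap("wrist","w19")
hsv=cv2.cvtColor(f["img"],cv2.COLOR_RGB2HSV)
m=cv2.inRange(hsv,(110,100,60),(130,255,255)); m[:, :200]=0; m[:,370:]=0
n,l,st,c=cv2.connectedComponentsWithStats(m); i=1+np.argmax(st[1:,4])
e=cv2.fitEllipse(cv2.convexHull(cv2.findNonZero((l==i).astype(np.uint8)))); print(e,plane(f,*e[0],.021))
b=load("w3"); print(tri((b,245.2,167.08),(f,*e[0])))
E
```

```text
time: 22.45
ee_pos: [0.4847, 0.0288, 0.0847]
tcp_rot: [0.001, 0.708, 0.707, 0.0]
force: [-0.7, -0.7, -0.7]
finger_gap: 0.844
[0.48469854 0.02879858 0.08469476] [6.89507228e-04 7.07565291e-01 7.06647488e-01 4.60517282e-04] 71.70406297906572 [-0.70903298 -0.70400925 -0.68204882]
((277.89703369140625, 222.41908264160156), (57.31695556640625, 60.209983825683594), 86.80097198486328) [0.48388386 0.03062522 0.021     ]
(array([0.48456853, 0.03054771, 0.01913902]), [np.float64(9.752104990138275e-05), np.float64(9.752104990143474e-05)])
```

View pics/w19.png

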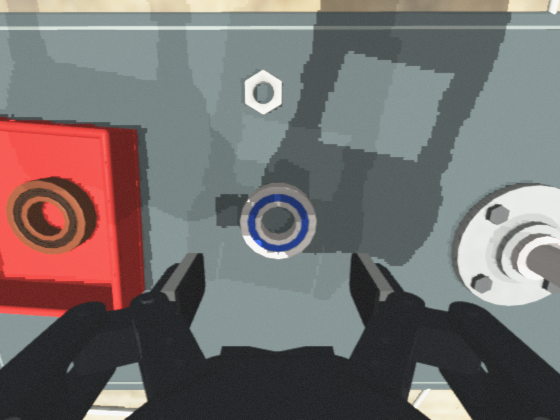

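```bash
python3 -m handwheel '[{"xyz":[0,0,0.03],"rot":[0,0,0],"gripper":40},{"xyz":[0,0,0.02],"rot":[0,0,0],"gripper":40},{"xyz":[0,0,0.015],"rot":[0,0,0],"gripper":40},{"xyz":[0,0,0.008],"rot":[0,0,0],"gripper":40},{"xyz":[0,0,0.005],"rot":[0,0,0],"gripper":40},{"xyz":[0,0,0],"rot":[0,0,0],"gripper":40},{"xyz":[0,0,0],"rot":[0,0,0],"gripper":40},{"xyz":[0,0,0],"rot":[0,0,0],"gripper":60},{"xyz":[0,0,0],"rot":[0,0,0],"gripper":80},{"xyz":[0,0,0],"rot":[0,0,0],"gripper":120},{"xyz":[0,0,0],"rot":[0,0,0],"gripper":120},{"xyz":[0,0,0],"rot":[0,0,0],"gripper":120},{"xyz":[0,0,0],"rot":[0,0,0],"gripper":120}]' 40
python3 - <<'E'
from h import *
snap("wrist","w20")
s=r.sense();print(s["ee_pos"],s["tcp_rot"],s["finger_gap"]*85,s["force"])
E
```

```text
time: 23.8
ee_pos: [0.4845, 0.0294, 0.007]
tcp_rot: [0.0, 0.707, 0.707, 0.0]
force: [-2.2, 0.4, 9.3]
finger_gap: 0.636
[0.48446991 0.02942339 0.00699703] [2.12100901e-04 7.07236202e-01 7.06977268e-01 2.28667107e-04] 54.641605739647346 [-4.01625482  0.66409711  8.54368355]
```

View pics/w20.png

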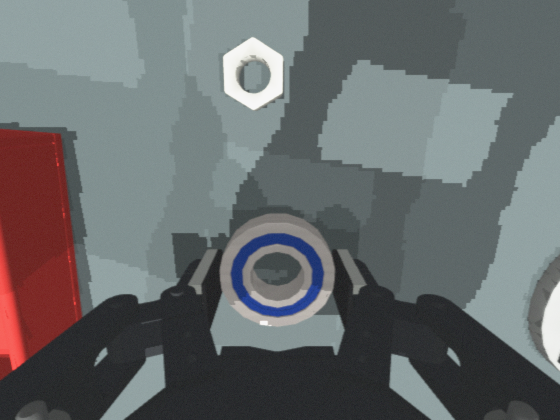

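```bash
python3 -m handwheel '[{"xyz":[0,0,-0.01],"rot":[0,0,0],"gripper":120},{"xyz":[0,0,-0.02],"rot":[0,0,0],"gripper":120},{"xyz":[0,0,-0.03],"rot":[0,0,0],"gripper":120},{"xyz":[0,0,-0.03],"rot":[0,0,0],"gripper":120},{"xyz":[0,0,-0.023],"rot":[0,0,0],"gripper":120},{"xyz":[0.02,0,0],"rot":[0,0,0],"gripper":120},{"xyz":[0.04,0.005,0],"rot":[0,0,0],"gripper":120},{"xyz":[0.05,0.008,0],"rot":[0,0,0],"gripper":120},{"xyz":[0.04,0.007,0],"rot":[0,0,0],"gripper":120},{"xyz":[0.025,0.003,0],"rot":[0,0,0],"gripper":120},{"xyz":[0.0125,0,0],"rot":[0,0,0],"gripper":120},{"xyz":[0,0,0],"rot":[0,0,0],"gripper":120},{"xyz":[0,0,0],"rot":[0,0,0],"gripper":120},{"xyz":[0,0,0],"rot":[0,0,0],"gripper":120},{"xyz":[0,0,0],"rot":[0,0,0],"gripper":120},{"xyz":[0,0,0],"rot":[0,0,0],"gripper":120}]' 40
python3 - <<'E'
from h import *
snap("wrist","w21")
s=r.sense();print(s["ee_pos"],s["tcp_rot"],s["finger_gap"]*85,s["force"])
E
```

```text
time: 25.45
ee_pos: [0.507, 0.2154, 0.1189]
tcp_rot: [0.0, 0.708, 0.707, -0.0]
force: [0.2, -0.3, -2.1]
finger_gap: 0.636
[0.50701392 0.21561267 0.11884752] [ 2.01390977e-05  7.07611614e-01  7.06601587e-01 -1.85538411e-05] 53.97825692987604 [-0.30614986 -1.19583838 -1.78015223]
```

View pics/w21.png

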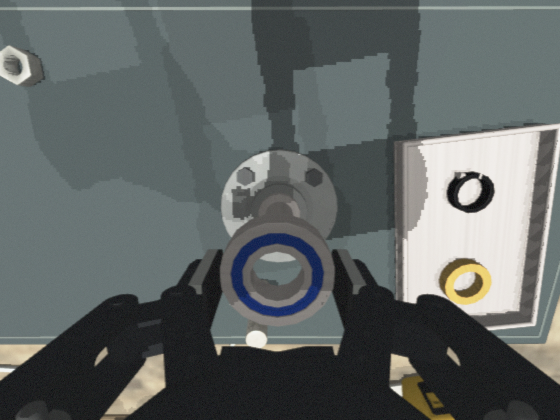

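```bash
python3 -m handwheel '[{"xyz":[0.0011,0.0003,0.02],"rot":[0,0,0],"gripper":120},{"xyz":[0,0,0.015],"rot":[0,0,0],"gripper":120},{"xyz":[0,0,0.007],"rot":[0,0,0],"gripper":120},{"xyz":[0,0,0],"rot":[0,0,0],"gripper":120},{"xyz":[0,0,0],"rot":[0,0,0],"gripper":120},{"xyz":[0,0,0],"rot":[0,0,0],"gripper":120},{"xyz":[0,0,0],"rot":[0,0,0],"gripper":120}]' 40
python3 - <<'E'
from h import *
snap("wrist","w22",5,(200,190,360,310))
s=r.sense();print(s["ee_pos"],s["tcp_rot"],s["finger_gap"]*85,s["force"])
E
```

```text
time: 26.2
ee_pos: [0.5078, 0.2175, 0.0776]
tcp_rot: [0.0, 0.707, 0.707, 0.001]
force: [-0.6, -0.8, -2.4]
finger_gap: 0.641
[0.50769755 0.21744151 0.07747101] [3.66829005e-04 7.07225442e-01 7.06987841e-01 4.82389532e-04] 54.245055742121984 [ 0.45544824 -0.51913239 -1.58305596]
```

View pics/w22.png

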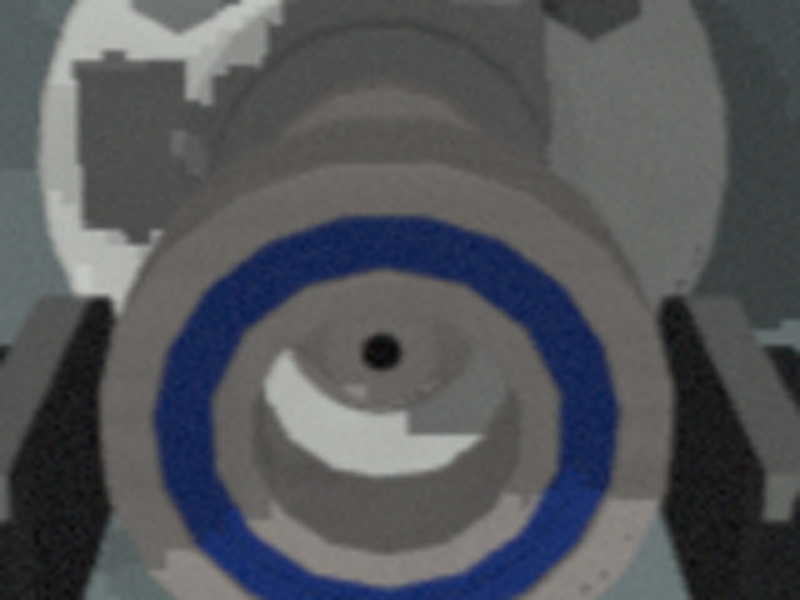

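```bash
python3 -m handwheel '[{"xyz":[-0.0005,0,0.005],"rot":[0,0,0],"gripper":120},{"xyz":[0,0,0.005],"rot":[0,0,0],"gripper":120},{"xyz":[0,0,0.005],"rot":[0,0,0],"gripper":120},{"xyz":[0,0,0.005],"rot":[0,0,0],"gripper":120},{"xyz":[0,0,0],"rot":[0,0,0],"gripper":120},{"xyz":[0,0,0],"rot":[0,0,0],"gripper":120}]' 40
python3 - <<'E'
from h import *
snap("wrist","w23",5,(200,190,360,310))
E
```

```text
time: 26.85
ee_pos: [0.5071, 0.2168, 0.0566]
tcp_rot: [-0.0, 0.707, 0.707, -0.0]
force: [-0.3, 0.5, -0.5]
finger_gap: 0.639
```

View pics/w23.png

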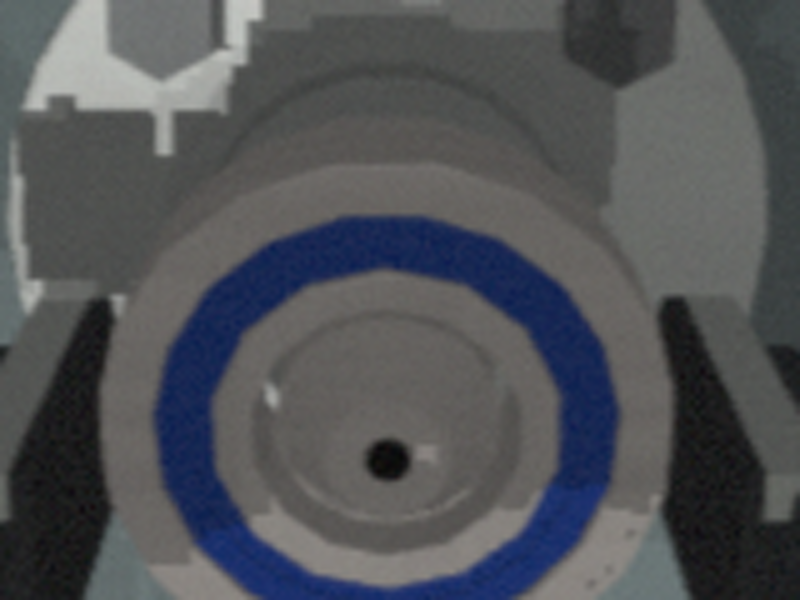

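Run:
```python
from h import *
f=load("w23"); s=r.sense(); print(s["ee_pos"],s["force"])
hsv=cv2.cvtColor(f["img"],cv2.COLOR_RGB2HSV)
m=cv2.inRange(hsv,(110,100,40),(130,255,255)); m[:, :200]=0; m[:,370:]=0
n,l,st,c=cv2.connectedComponentsWithStats(m); i=1+np.argmax(st[1:,4]); print(st[i])
e=cv2.fitEllipse(cv2.convexHull(cv2.findNonZero((l==i).astype(np.uint8)))); print(e)
z=s["ee_pos"][2]-.001+.015
print("bearing",plane(f,*e[0],z),"axle",plane(f,200+388/5,190+460/5,.075))
```

```text
[0.50728827 0.21689983 0.05683924] [ 0.48828602  0.53429072 -0.88015088]
[ 231  233   93   83 2435]
((276.810546875, 274.241455078125), (82.7258071899414, 91.80432891845703), 89.92443084716797)
bearing [0.50572808 0.2178279  0.07083924] axle [0.50747189 0.21818872 0.075     ]
```

```bash
python3 -m handwheel '[{"xyz":[0.0002,0.0008,0],"rot":[0,0,0],"gripper":120},{"xyz":[0,0.0007,0.003],"rot":[0,0,0],"gripper":120},{"xyz":[0,0,0.005],"rot":[0,0,0],"gripper":120},{"xyz":[0,0,0.005],"rot":[0,0,0],"gripper":120},{"xyz":[0,0,0.005],"rot":[0,0,0],"gripper":120},{"xyz":[0,0,0.003],"rot":[0,0,0],"gripper":120},{"xyz":[0,0,0],"rot":[0,0,0],"gripper":120},{"xyz":[0,0,0],"rot":[0,0,0],"gripper":120}]' 40
python3 - <<'E'
from h import *
f=snap("wrist","w24",5,(200,190,360,310))
s=r.sense(); print(s["ee_pos"],s["force"])
hsv=cv2.cvtColor(f["img"],cv2.COLOR_RGB2HSV)
m=cv2.inRange(hsv,(110,100,40),(130,255,255)); m[:, :200]=0; m[:,370:]=0
n,l,st,c=cv2.connectedComponentsWithStats(m); i=1+np.argmax(st[1:,4])
e=cv2.fitEllipse(cv2.convexHull(cv2.findNonZero((l==i).astype(np.uint8)))); print(e)
z=s["ee_pos"][2]-.001+.015
print("bearing",plane(f,*e[0],z))
E
```

```text
time: 27.7
ee_pos: [0.5088, 0.2171, 0.0358]
tcp_rot: [0.0, 0.707, 0.707, 0.0]
force: [-0.2, 0.9, -1.4]
finger_gap: 0.642
[0.50889076 0.21707158 0.03594025] [-0.56526134 -0.09945855 -1.22560372]
((276.8363037109375, 274.2264709472656), (82.64634704589844, 91.9010009765625), 90.44686889648438)
bearing [0.50749827 0.21806019 0.04994025]
```

View pics/w24.png

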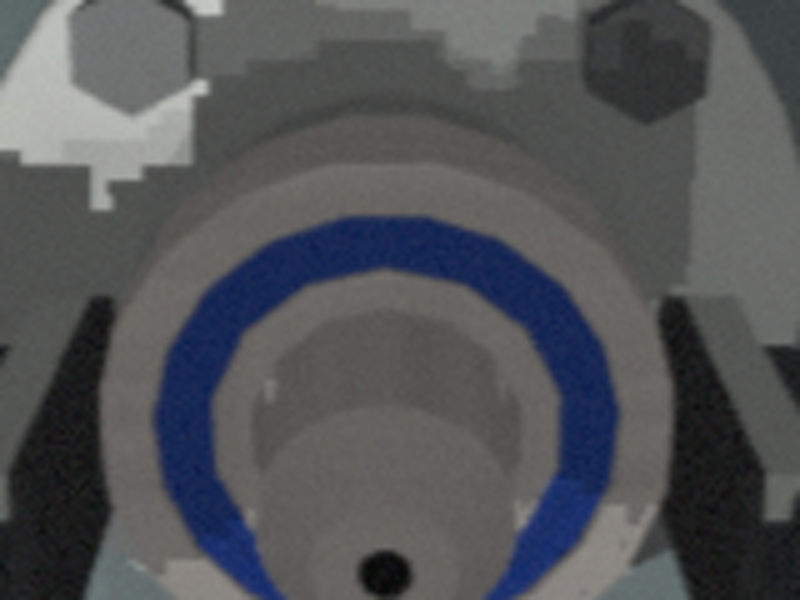

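Concentric and free. Last 3 mm, then release.

```bash
python3 -m handwheel '[{"xyz":[0,0,0.0015],"rot":[0,0,0],"gripper":120},{"xyz":[0,0,0.001],"rot":[0,0,0],"gripper":120},{"xyz":[0,0,0],"rot":[0,0,0],"gripper":120},{"xyz":[0,0,0],"rot":[0,0,0],"gripper":120},{"xyz":[0,0,0],"rot":[0,0,0],"gripper":120}]' 40;  python3 -m handwheel '[{"xyz":[0,0,0],"rot":[0,0,0],"gripper":80},{"xyz":[0,0,0],"rot":[0,0,0],"gripper":60},{"xyz":[0,0,0],"rot":[0,0,0],"gripper":40},{"xyz":[0,0,0],"rot":[0,0,0],"gripper":40},{"xyz":[0,0,0],"rot":[0,0,0],"gripper":40}]' 40
python3 - <<'E'
from h import *
f=snap("wrist","w25",4,(200,190,360,310));snap("side","d25",4,(230,140,380,280))
E
```

```text
time: 28.25
ee_pos: [0.5088, 0.2171, 0.0334]
tcp_rot: [0.0, 0.707, 0.707, 0.0]
force: [0.4, -0.2, -1.6]
finger_gap: 0.636
time: 28.75
ee_pos: [0.5087, 0.2171, 0.0334]
tcp_rot: [0.0, 0.707, 0.707, 0.0]
force: [-0.5, 0.3, -0.5]
finger_gap: 0.846
```

View pics/d25.png

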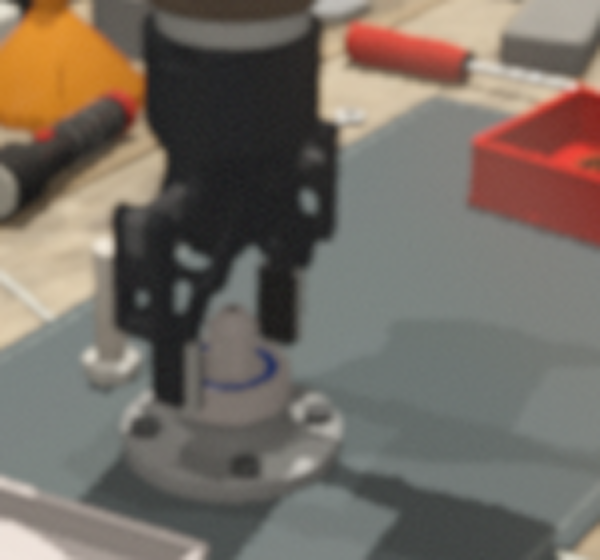

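View pics/w25.png

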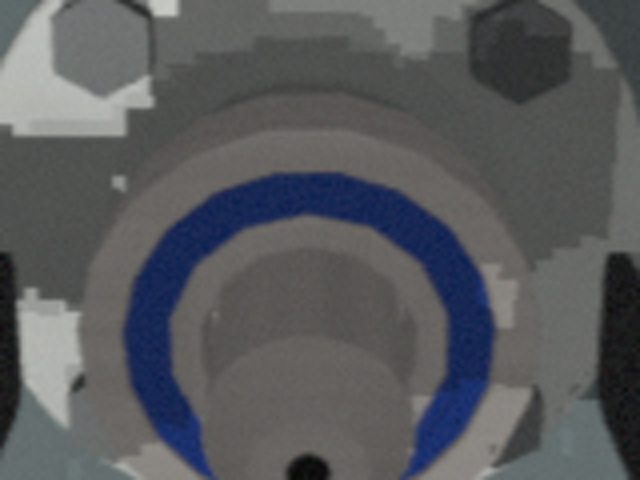

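```bash
python3 -m handwheel '[{"xyz":[0,0,-0.01],"rot":[0,0,0],"gripper":40},{"xyz":[0,0,-0.02],"rot":[0,0,0],"gripper":40},{"xyz":[0,0,-0.03],"rot":[0,0,0],"gripper":40},{"xyz":[0,0,-0.03],"rot":[0,0,0],"gripper":70},{"xyz":[0,0,-0.015],"rot":[0,0,0],"gripper":90},{"xyz":[0.03,0,0],"rot":[0,0,0],"gripper":90},{"xyz":[0.04,0.01,0],"rot":[0,0,0],"gripper":90},{"xyz":[0.04,0.02,0],"rot":[0,0,0],"gripper":90},{"xyz":[0.03,0.02,0],"rot":[0,0,0],"gripper":90},{"xyz":[0.02,0.0135,0],"rot":[0,0,0],"gripper":90},{"xyz":[0.0105,0.004,0],"rot":[0,0,0],"gripper":90},{"xyz":[0,0,0.03],"rot":[0,0,0],"gripper":90},{"xyz":[0,0,0.03],"rot":[0,0,0],"gripper":90},{"xyz":[0,0,0.02],"rot":[0,0,0],"gripper":90},{"xyz":[0,0,0],"rot":[0,0,0],"gripper":90},{"xyz":[0,0,0],"rot":[0,0,0],"gripper":90},{"xyz":[0,0,0],"rot":[0,0,0],"gripper":90},{"xyz":[0,0,0],"rot":[0,0,0],"gripper":90}]' 30
python3 - <<'E'
from h import *
f=snap("wrist","w26"); s=r.sense(); print(s["ee_pos"],s["finger_gap"]*85)
E
```

```text
time: 30.65
ee_pos: [0.5775, 0.3881, 0.0604]
tcp_rot: [0.001, 0.707, 0.707, 0.002]
force: [-1.0, 1.0, -0.6]
finger_gap: 0.646
[0.57730087 0.38799268 0.06014784] 54.964311252740515
```

View pics/w26.png

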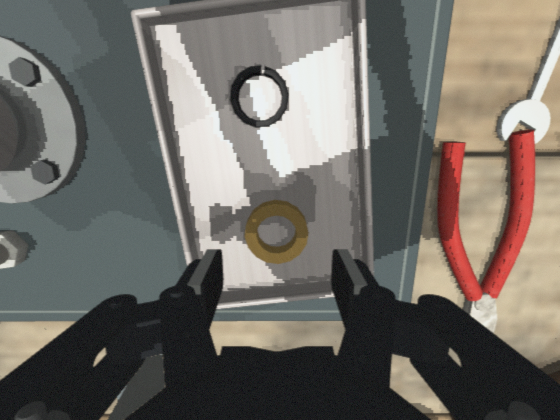

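```bash
python3 -m handwheel '[{"xyz":[0,0,0.02],"rot":[0,0,0],"gripper":90},{"xyz":[0,0,0.012],"rot":[0,0,0],"gripper":90},{"xyz":[0,0,0.008],"rot":[0,0,0],"gripper":90},{"xyz":[0,0,0.005],"rot":[0,0,0],"gripper":90},{"xyz":[0,0,0.0025],"rot":[0,0,0],"gripper":90},{"xyz":[0,0,0],"rot":[0,0,0],"gripper":90},{"xyz":[0,0,0],"rot":[0,0,0],"gripper":90},{"xyz":[0,0,0],"rot":[0,0,0],"gripper":90},{"xyz":[0,0,0],"rot":[0,0,0],"gripper":90}]' 30
```

```text
time: 31.6
ee_pos: [0.5766, 0.3877, 0.0113]
tcp_rot: [0.0, 0.707, 0.707, 0.0]
force: [0.7, -0.6, 1.1]
finger_gap: 0.648
```

```bash
python3 -m handwheel '[{"xyz":[0,-0.0004,0.0006],"rot":[0,0,0],"gripper":90},{"xyz":[0,0,0],"rot":[0,0,0],"gripper":90},{"xyz":[0,0,0],"rot":[0,0,0],"gripper":115},{"xyz":[0,0,0],"rot":[0,0,0],"gripper":140},{"xyz":[0,0,0],"rot":[0,0,0],"gripper":170},{"xyz":[0,0,0],"rot":[0,0,0],"gripper":170},{"xyz":[0,0,0],"rot":[0,0,0],"gripper":170},{"xyz":[0,0,0],"rot":[0,0,0],"gripper":170}]' 30
python3 - <<'E'
from h import *
f=snap("wrist","w27"); s=r.sense(); print(s["ee_pos"],s["finger_gap"]*85,s["force"])
E
```

```text
time: 32.4
ee_pos: [0.5761, 0.3877, 0.0106]
tcp_rot: [0.0, 0.707, 0.707, 0.0]
force: [0.1, 1.2, 4.1]
finger_gap: 0.474
[0.57614294 0.38768382 0.01056777] 40.547002590954065 [1.07131702 0.70251059 3.35614452]
```

View pics/w27.png

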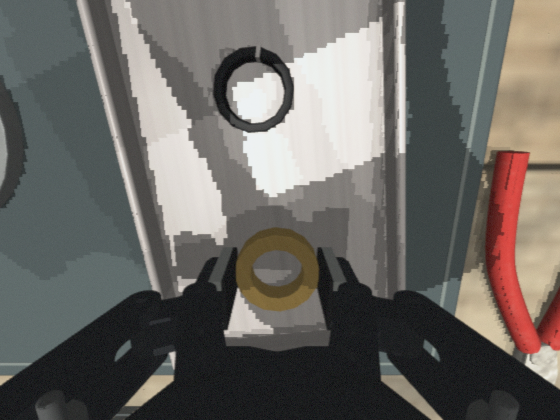

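```bash
python3 -m handwheel '[{"xyz":[0,0,-0.02],"rot":[0,0,0],"gripper":170},{"xyz":[0,0,-0.035],"rot":[0,0,0],"gripper":170},{"xyz":[0,0,-0.035],"rot":[0,0,0],"gripper":170},{"xyz":[0,0,-0.037],"rot":[0,0,0],"gripper":170},{"xyz":[-0.03,0,0],"rot":[0,0,0],"gripper":170},{"xyz":[-0.04,-0.01,0],"rot":[0,0,0],"gripper":170},{"xyz":[-0.04,-0.02,0],"rot":[0,0,0],"gripper":170},{"xyz":[-0.03,-0.02,0],"rot":[0,0,0],"gripper":170},{"xyz":[-0.02,-0.014,0],"rot":[0,0,0],"gripper":170},{"xyz":[-0.0108,-0.004,0],"rot":[0,0,0],"gripper":170},{"xyz":[0,0,0.03],"rot":[0,0,0],"gripper":170},{"xyz":[0,0,0.02],"rot":[0,0,0],"gripper":170},{"xyz":[0,0,0],"rot":[0,0,0],"gripper":170},{"xyz":[0,0,0],"rot":[0,0,0],"gripper":170},{"xyz":[0,0,0],"rot":[0,0,0],"gripper":170},{"xyz":[0,0,0],"rot":[0,0,0],"gripper":170}]' 30
python3 - <<'E'
from h import *
f=snap("wrist","w28",5,(200,190,360,310)); s=r.sense(); print(s["ee_pos"],s["finger_gap"]*85,s["force"])
hsv=cv2.cvtColor(f["img"],cv2.COLOR_RGB2HSV)
m=cv2.inRange(hsv,(15,100,40),(32,255,255)); m[:, :200]=0; m[:,350:]=0;m[330:]=0
n,l,st,c=cv2.connectedComponentsWithStats(m); i=1+np.argmax(st[1:,4]); print(st[i])
cs,h=cv2.findContours((l==i).astype(np.uint8),cv2.RETR_CCOMP,cv2.CHAIN_APPROX_NONE)
for c in cs: 
    if len(c)>40: print(len(c),cv2.fitEllipse(c))
E
```

```text
time: 34.05
ee_pos: [0.5089, 0.2171, 0.0886]
tcp_rot: [0.001, 0.707, 0.707, 0.001]
force: [-0.5, -0.7, -1.7]
finger_gap: 0.474
[0.50877956 0.21708988 0.08843964] 39.53054705012968 [-0.17056185  0.70503911  0.58766557]
[ 235  228   84   83 4018]
235 ((276.8747253417969, 269.43218994140625), (81.99378967285156, 82.70647430419922), 83.4238052368164)
125 ((276.81787109375, 267.9296569824219), (37.5797119140625, 50.31980514526367), 89.53792572021484)
```

View pics/w28.png

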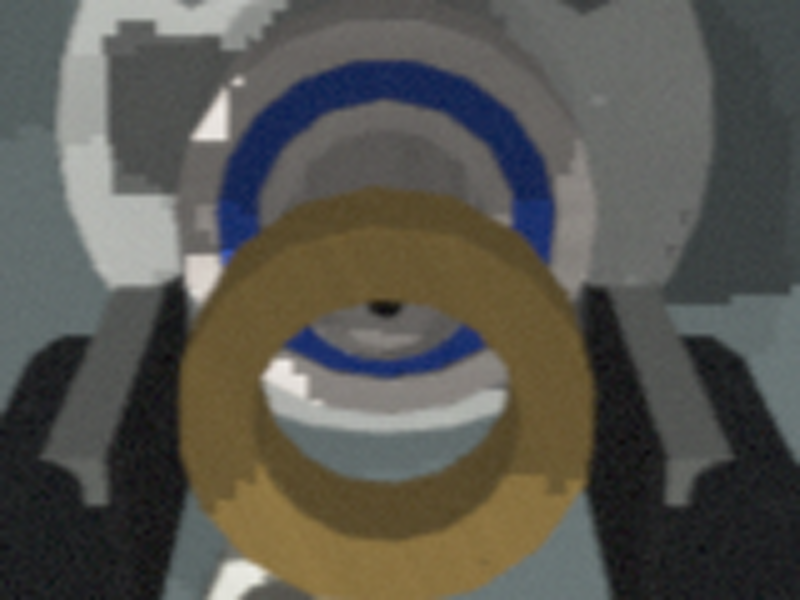

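```bash
python3 - <<'E'
from h import *
f=load("w28")
im=f["img"][190:320,200:360].astype(int)
print(plane(f,276.85,272.3,.0998))
E
python3 -m handwheel '[{"xyz":[0,0,0.01],"rot":[0,0,0],"gripper":170},{"xyz":[0,0,0.006],"rot":[0,0,0],"gripper":170},{"xyz":[0,0,0],"rot":[0,0,0],"gripper":170},{"xyz":[0,0,0],"rot":[0,0,0],"gripper":170},{"xyz":[0,0,0],"rot":[0,0,0],"gripper":170},{"xyz":[0,0,0],"rot":[0,0,0],"gripper":170}]' 30
python3 - <<'E'
from h import *
f=snap("wrist","w29",5,(200,190,360,310)); s=r.sense(); print(s["ee_pos"],s["finger_gap"]*85,s["force"])
print(plane(f,276.85,272.3,s["ee_pos"][2]+.0114))
E
```

```text
[0.50822381 0.21814044 0.0998    ]
time: 34.7
ee_pos: [0.5081, 0.2168, 0.0715]
tcp_rot: [0.0, 0.707, 0.707, 0.0]
force: [0.1, -0.0, 0.3]
finger_gap: 0.472
[0.50803448 0.21679111 0.07146427] 40.38727272393935 [-0.53235918  0.03971326 -0.56355257]
[0.50723052 0.21781016 0.08286427]
```

View pics/w29.png

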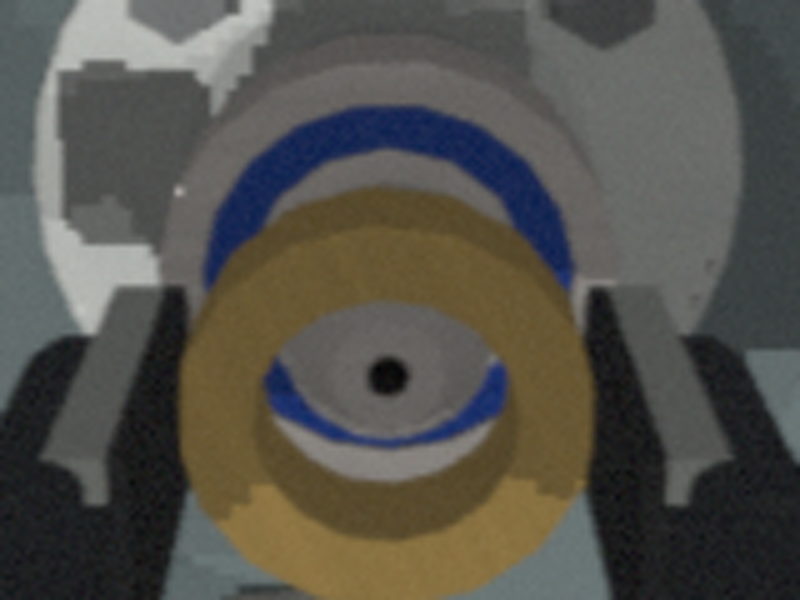

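```bash
python3 -m handwheel '[{"xyz":[0,0.0002,0.005],"rot":[0,0,0],"gripper":170},{"xyz":[0,0,0.005],"rot":[0,0,0],"gripper":170},{"xyz":[0,0,0.005],"rot":[0,0,0],"gripper":170},{"xyz":[0,0,0.004],"rot":[0,0,0],"gripper":170},{"xyz":[0,0,0.003],"rot":[0,0,0],"gripper":170},{"xyz":[0,0,0],"rot":[0,0,0],"gripper":170},{"xyz":[0,0,0],"rot":[0,0,0],"gripper":170},{"xyz":[0,0,0],"rot":[0,0,0],"gripper":170}]' 30
python3 - <<'E'
from h import *
f=snap("wrist","w30",5,(200,190,360,310)); s=r.sense(); print(s["ee_pos"],s["finger_gap"]*85,s["force"])
f=load("w29");print(plane(f,277.6,265.2,.075))
E
```

```text
time: 35.55
ee_pos: [0.5081, 0.2168, 0.0493]
tcp_rot: [0.0, 0.707, 0.707, 0.0]
force: [-0.2, 0.8, -0.6]
finger_gap: 0.471
[0.50809163 0.21678592 0.04931409] 40.47920920602101 [-0.27698443 -0.10847836 -0.31438814]
[0.50741069 0.21820074 0.075     ]
```

View pics/w30.png

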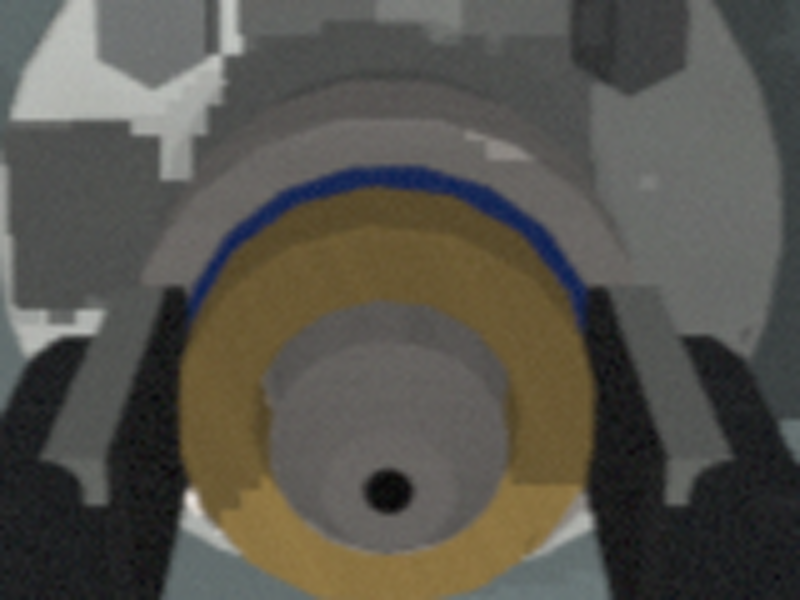

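Lower the last ~1.3 mm and release.

```bash
python3 -m handwheel '[{"xyz":[0,0,0.001],"rot":[0,0,0],"gripper":170},{"xyz":[0,0,0.0003],"rot":[0,0,0],"gripper":170},{"xyz":[0,0,0],"rot":[0,0,0],"gripper":170},{"xyz":[0,0,0],"rot":[0,0,0],"gripper":170}]' 30; python3 -m handwheel '[{"xyz":[0,0,0],"rot":[0,0,0],"gripper":140},{"xyz":[0,0,0],"rot":[0,0,0],"gripper":110},{"xyz":[0,0,0],"rot":[0,0,0],"gripper":90},{"xyz":[0,0,0],"rot":[0,0,0],"gripper":80},{"xyz":[0,0,0],"rot":[0,0,0],"gripper":80},{"xyz":[0,0,0],"rot":[0,0,0],"gripper":80}]' 30
python3 - <<'E'
from h import *
f=snap("wrist","w31",5,(200,190,360,310)); s=r.sense(); print(s["ee_pos"],s["finger_gap"]*85,s["force"]);snap("side","d31",4,(230,140,380,280))
E
```

```text
time: 36.0
ee_pos: [0.5083, 0.2168, 0.0485]
tcp_rot: [0.0, 0.707, 0.707, 0.0]
force: [-1.2, -0.1, 4.7]
finger_gap: 0.479
time: 36.6
ee_pos: [0.5079, 0.2168, 0.0478]
tcp_rot: [-0.0, 0.707, 0.707, -0.0]
force: [0.2, 0.8, 0.2]
finger_gap: 0.683
[0.50796544 0.21675801 0.04779413] 58.301634472878845 [-0.29619411  0.0551373   0.50361484]
```

View pics/w31.png

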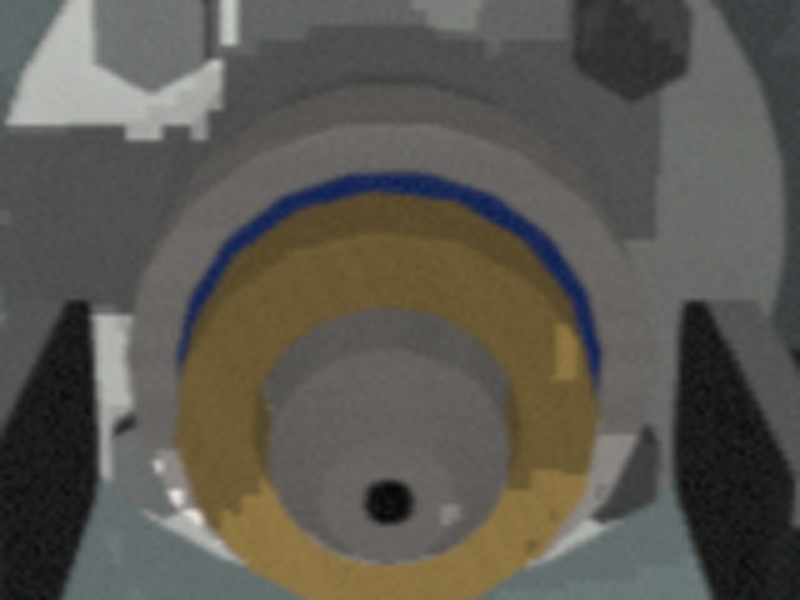

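View pics/d31.png

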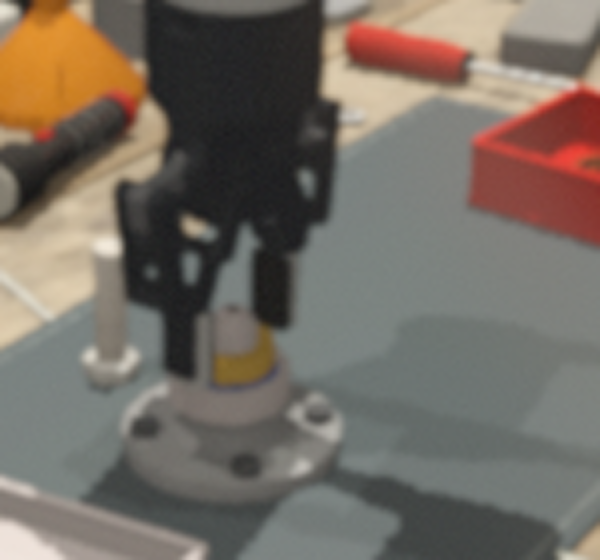

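```bash
python3 -m handwheel '[{"xyz":[0,0,-0.02],"rot":[0,0,0],"gripper":80},{"xyz":[0,0,-0.03],"rot":[0,0,0],"gripper":80},{"xyz":[0,0,-0.04],"rot":[0,0,0],"gripper":100},{"xyz":[0.03,0,0],"rot":[0,0,0],"gripper":110},{"xyz":[0.04,-0.005,0],"rot":[0,0,0],"gripper":110},{"xyz":[0.04,-0.006,0],"rot":[0,0,0],"gripper":110},{"xyz":[0.035,-0.0045,0],"rot":[0,0,0],"gripper":110},{"xyz":[0.016,0,0],"rot":[0,0,0],"gripper":110},{"xyz":[0,0,0.03],"rot":[0,0,0],"gripper":110},{"xyz":[0,0,0.03],"rot":[0,0,0],"gripper":110},{"xyz":[0,0,0.025],"rot":[0,0,0],"gripper":110},{"xyz":[0,0,0.02],"rot":[0,0,0],"gripper":110},{"xyz":[0,0,0.01],"rot":[0,0,0],"gripper":110},{"xyz":[0,0,0.007],"rot":[0,0,0],"gripper":110},{"xyz":[0,0,0],"rot":[0,0,0],"gripper":110},{"xyz":[0,0,0],"rot":[0,0,0],"gripper":110},{"xyz":[0,0,0],"rot":[0,0,0],"gripper":110},{"xyz":[0,0,0],"rot":[0,0,0],"gripper":110}]' 30
python3 - <<'E'
from h import *
f=snap("wrist","w32"); s=r.sense(); print(s["ee_pos"],s["finger_gap"]*85)
E
```

```text
time: 38.5
ee_pos: [0.4932, 0.3781, 0.0169]
tcp_rot: [0.0, 0.707, 0.707, 0.001]
force: [-0.8, 0.4, 1.1]
finger_gap: 0.568
[0.4930637  0.37805204 0.01672185] 48.81797945827416
```

View pics/w32.png

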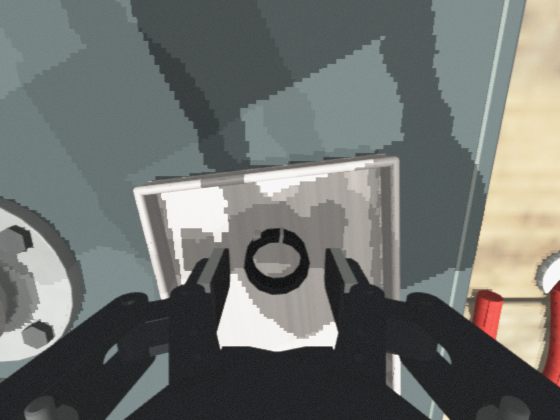

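```bash
python3 -m handwheel '[{"xyz":[0,-0.0003,0.003],"rot":[0,0,0],"gripper":110},{"xyz":[0,0,0.0025],"rot":[0,0,0],"gripper":110},{"xyz":[0,0,0],"rot":[0,0,0],"gripper":110},{"xyz":[0,0,0],"rot":[0,0,0],"gripper":110},{"xyz":[0,0,0],"rot":[0,0,0],"gripper":140},{"xyz":[0,0,0],"rot":[0,0,0],"gripper":170},{"xyz":[0,0,0],"rot":[0,0,0],"gripper":200},{"xyz":[0,0,0],"rot":[0,0,0],"gripper":200},{"xyz":[0,0,0],"rot":[0,0,0],"gripper":200},{"xyz":[0,0,0],"rot":[0,0,0],"gripper":200}]' 30
```

```text
time: 39.55
ee_pos: [0.4925, 0.3779, 0.0107]
tcp_rot: [0.0, 0.707, 0.707, 0.0]
force: [0.3, 0.3, 2.5]
finger_gap: 0.379
```

```bash
python3 -m handwheel '[{"xyz":[0,0,-0.02],"rot":[0,0,0],"gripper":200},{"xyz":[0,0,-0.03],"rot":[0,0,0],"gripper":200},{"xyz":[0,0,-0.04],"rot":[0,0,0],"gripper":200},{"xyz":[0,0,-0.04],"rot":[0,0,0],"gripper":200},{"xyz":[-0.03,0,0],"rot":[0,0,0],"gripper":200},{"xyz":[-0.04,0.005,0],"rot":[0,0,0],"gripper":200},{"xyz":[-0.04,0.006,0],"rot":[0,0,0],"gripper":200},{"xyz":[-0.035,0.004,0],"rot":[0,0,0],"gripper":200},{"xyz":[-0.016,0,0],"rot":[0,0,0],"gripper":200},{"xyz":[0,0,0.03],"rot":[0,0,0],"gripper":200},{"xyz":[0,0,0.02],"rot":[0,0,0],"gripper":200},{"xyz":[0,0,0.008],"rot":[0,0,0],"gripper":200},{"xyz":[0,0,0],"rot":[0,0,0],"gripper":200},{"xyz":[0,0,0],"rot":[0,0,0],"gripper":200},{"xyz":[0,0,0],"rot":[0,0,0],"gripper":200},{"xyz":[0,0,0],"rot":[0,0,0],"gripper":200}]' 30
python3 - <<'E'
from h import *
f=snap("wrist","w33",5,(200,190,360,310)); s=r.sense(); print(s["ee_pos"],s["finger_gap"]*85,s["force"])
E
```

```text
time: 41.15
ee_pos: [0.508, 0.2171, 0.0836]
tcp_rot: [0.001, 0.707, 0.707, 0.001]
force: [0.1, -0.0, -0.5]
finger_gap: 0.375
[0.50786469 0.21700194 0.08334675] 31.86619836409104 [ 0.25740598  0.65644928 -0.50407227]
```

View pics/w33.png

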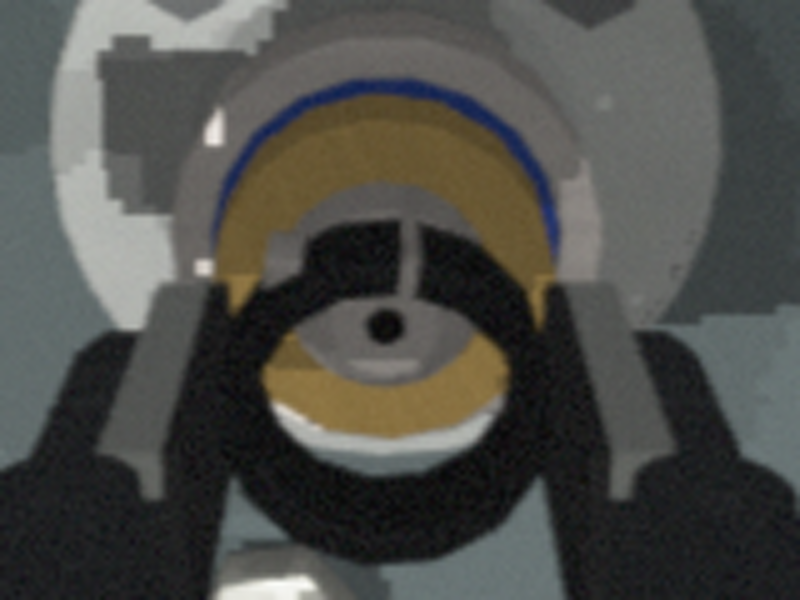

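Run:
```python
from h import *
f=load("w33")
print(plane(f,200+388/5,269.2,.0936),plane(f,200+386/5,190+326/5,.075))
# rows of top face extremes predicted for a collar centred at given point
for dx in (-.017,.017): print(proj(f,[.5068+dx,.2182,.0936])*5-np.array([1000,950]))
```

```text
[0.50621816 0.21847241 0.0936    ] [0.50744052 0.21832224 0.075     ]
[385.09626535 239.09164863]
[385.32522723 553.52322647]
```

```bash
python3 -m handwheel '[{"xyz":[0,0,0.005],"rot":[0,0,0],"gripper":200},{"xyz":[0,0,0.005],"rot":[0,0,0],"gripper":200},{"xyz":[0,0,0.004],"rot":[0,0,0],"gripper":200},{"xyz":[0,0,0],"rot":[0,0,0],"gripper":200},{"xyz":[0,0,0],"rot":[0,0,0],"gripper":200}]' 30
python3 - <<'E'
from h import *
f=snap("wrist","w34",5,(200,190,360,310)); s=r.sense(); print(s["ee_pos"],s["finger_gap"]*85,s["force"])
E
```

```text
time: 41.7
ee_pos: [0.507, 0.2167, 0.0681]
tcp_rot: [-0.0, 0.707, 0.707, -0.0]
force: [0.2, -0.2, 0.2]
finger_gap: 0.371
[0.50726173 0.21674482 0.06838737] 31.857311618265264 [-0.38460415 -0.01039708  0.32635416]
```

View pics/w34.png

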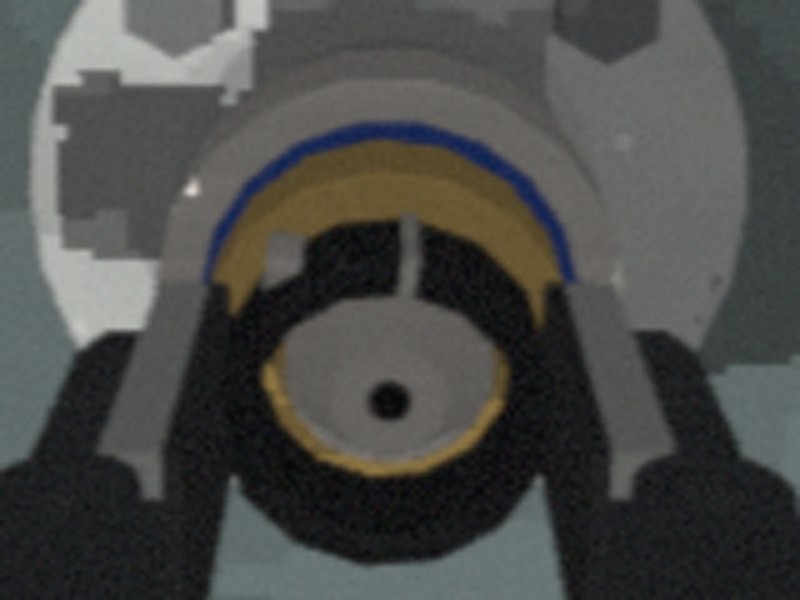

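```bash
python3 -m handwheel '[{"xyz":[0,0.0003,0.003],"rot":[0,0,0],"gripper":200},{"xyz":[0,0,0.002],"rot":[0,0,0],"gripper":200},{"xyz":[0,0,0.0015],"rot":[0,0,0],"gripper":200},{"xyz":[0,0,0],"rot":[0,0,0],"gripper":200},{"xyz":[0,0,0],"rot":[0,0,0],"gripper":200},{"xyz":[0,0,0],"rot":[0,0,0],"gripper":200}]' 30
```

```text
time: 42.35
ee_pos: [0.5076, 0.2168, 0.062]
tcp_rot: [0.0, 0.707, 0.707, 0.0]
force: [0.3, 0.1, -0.8]
finger_gap: 0.373
```

```bash
python3 -m handwheel '[{"xyz":[0,0,0.001],"rot":[0,0,0],"gripper":200},{"xyz":[0,0,0.0003],"rot":[0,0,0],"gripper":200},{"xyz":[0,0,0],"rot":[0,0,0],"gripper":200},{"xyz":[0,0,0],"rot":[0,0,0],"gripper":200}]' 30; python3 -m handwheel '[{"xyz":[0,0,0],"rot":[0,0,0],"gripper":170},{"xyz":[0,0,0],"rot":[0,0,0],"gripper":140},{"xyz":[0,0,0],"rot":[0,0,0],"gripper":110},{"xyz":[0,0,0],"rot":[0,0,0],"gripper":100},{"xyz":[0,0,0],"rot":[0,0,0],"gripper":100}]' 30
python3 -m handwheel '[{"xyz":[0,0,-0.01],"rot":[0,0,0],"gripper":100},{"xyz":[0,0,-0.02],"rot":[0,0,0],"gripper":80},{"xyz":[0,0,-0.04],"rot":[0,0,0],"gripper":60},{"xyz":[0,0,-0.04],"rot":[0,0,0],"gripper":40},{"xyz":[-0.04,0,-0.02],"rot":[0,0,0],"gripper":40},{"xyz":[-0.04,0,0],"rot":[0,0,0],"gripper":40},{"xyz":[-0.04,0,0],"rot":[0,0,0],"gripper":40},{"xyz":[0,0,0],"rot":[0,0,0],"gripper":40},{"xyz":[0,0,0],"rot":[0,0,0],"gripper":40},{"xyz":[0,0,0],"rot":[0,0,0],"gripper":40},{"xyz":[0,0,0],"rot":[0,0,0],"gripper":40}]' 30
python3 - <<'E'
from h import *
snap("wrist","w35"); snap("side","d35",4,(230,140,380,280)); snap("scene","s35",5,(235,190,395,290))
E
```

```text
time: 42.75
ee_pos: [0.5076, 0.2168, 0.0607]
tcp_rot: [0.0, 0.707, 0.707, 0.0]
force: [0.2, -0.5, 0.8]
finger_gap: 0.374
time: 43.25
ee_pos: [0.5075, 0.2167, 0.0605]
tcp_rot: [-0.0, 0.707, 0.707, -0.0]
force: [-0.4, 0.9, 0.4]
finger_gap: 0.608
time: 44.35
ee_pos: [0.5074, 0.0979, 0.1907]
tcp_rot: [-0.0, 0.707, 0.708, 0.0]
force: [0.2, -0.3, -0.7]
finger_gap: 0.842
```

View pics/w35.png

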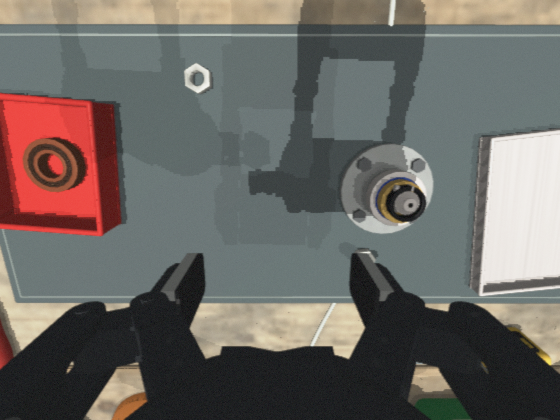

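View pics/d35.png

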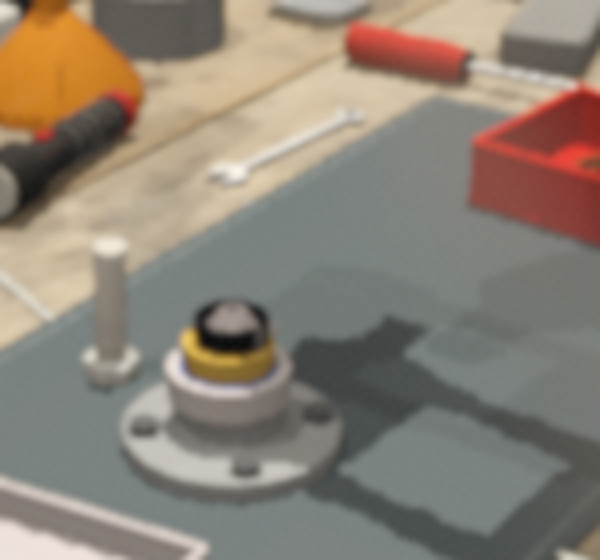

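View pics/s35.png

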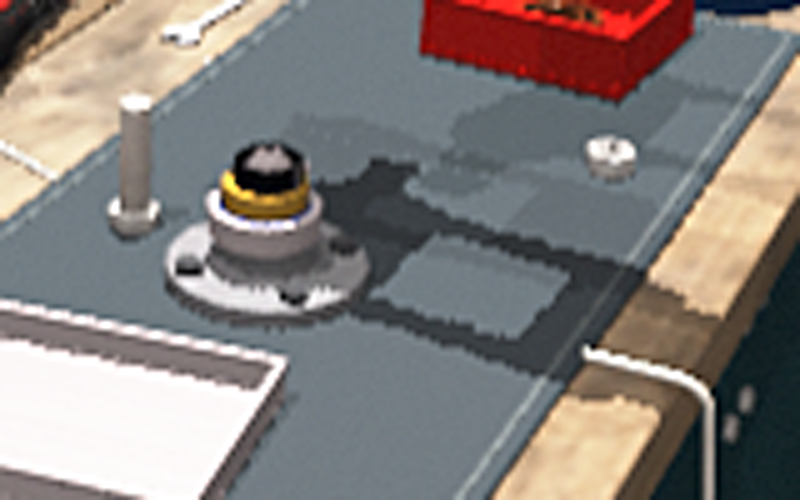

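Everything is seated flat, in the same stack proportions as at the start. The bolt is standing, the worn bearing is in the bin and the gripper is clear, so I'm handing in.

Run:
```python
from station import r
print(r.job_done())
```

```text
the job is handed in; nothing more can be done
None
```

The bearing change is done and handed in at about 44.5 s of the 128 s allowed; the hand-in gave no verdict.

- **What I did:** I laid the collar and spacer in the steel tray and put the rusty bearing in the red bin. The new bearing, spacer and collar then went onto the axle in that order, each lowered to its seat and released.
- **Final pictures:** The wrist, side and scene views show the stack flat and in order on the shoulder. The worn bearing lies on the bin floor, the bolt is upright, and the gripper is open and clear of everything.
- **Seating heights:** I judged these from the tool height at release compared with where each part was first gripped, plus the pictures. I did not measure the seated parts again afterwards.
    - **Spacer:** its contact showed clearly, at about 5 N.
    - **Bearing and collar:** they showed no clear contact force. The bearing was released at 33.4 mm tool height against a planned 33 mm, and the collar at the same 60.5 mm where it was first gripped.
- **Readings that disagreed:**
    - **Wrist camera:** it read sideways positions about 1–1.5 mm off from the fingers, so I worked relative to the fingers.
    - **New bearing:** it arrived about 1.7 mm off the axle's axis, and I shifted it over before seating it.

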